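# Load and lock the batch sanding jig

## Robot

A 6-joint arm with a two-finger parallel gripper is mounted at the origin on the work surface. World frame = base frame: x ahead of the robot, y to its left, z up, the work surface at z = 0. Lengths are in mm, angles in rad, forces in N, time in s.
With the tool pointing down it reaches from about 400 to 925 mm from the base axis. Payload 12.5 kg.
Tool frame: the origin (TCP) lies at the very end of the fingers, on their centre line; the grasp point (between the pads) lies 19 mm behind it; x points along the fingers, y is the direction in which the jaws open and shut, and the axes are right-handed (so a half turn about x gives the same grasp; the last joint's range is limited). The gripper opens to 95 mm and grips with 3 to 60 N. Pads are 20 mm wide; open, the fingers measure 119 mm over their backs; the gripper's body (75 mm by 180 mm) begins 59 mm behind the grasp point.
Start: joints at [1.144, 0.491, 1.559, -0, 1.092, -0.106], TCP at [197.062, 593.139, 214.661] pointing down, gripper open.
Joint ranges: [-3.1, 3.1], [-0.84, 2.19], [0.05, 2.79], [-1.13, 4.28], [0.06, 2.93], [-2.69, 2.69]. Speed limits (rad/s): [2.22, 2.22, 2.79, 3.14, 3.14, 3.14].

## Interface

Orientations are given as [roll, pitch, yaw] about the fixed x, y, z axes, in that order (R = Rz(yaw) Ry(pitch) Rx(roll)).
In Python, from cell import * gives the robot as it stands.
- The arm moves only by the tool step_arm, never from a script. Its argument "steps" is a list of rows, each a list of 4 numbers: the shift along the tool's x, y, z in units of 50 mm (1.0 is 50 mm), then the turn about the tool's x in units of 8 degrees (1.0 is 8 degrees). A call has 1 to 20 rows; each row shifts and turns the commanded pose from where the row before left it, along the tool's axes as they then stand; what a row does not reach is not made up. A row lasts 1/8 s, in which the tool goes at most 62.5 mm and 10.7 degrees, less where a joint would pass 70% of its speed; a pose out of reach is approached as far as the arm can. A call is refused whole if a number of a shift passes 1 or a number of a turn 1, either way. A call with a gripper value outside its range is refused whole. "jaw" is the closure, from 0 (fully open) to 1 (shut), set as the call begins (left out, the last holds). The fingers move at their own pace and stop on an object; the grip force is fixed at half the most. Time passes only in rows, so rows that do not move let the fingers close. It gives the time, the measured TCP pose, the force and the opening at its end, in the units of the state.
- state(): the state, without advancing time (a new reading comes with each control period).
- read_camera(name): name is "side" or "top"; returns the picture (420x560x3 uint8, red, green, blue); there is no depth.
- camera_info(name): a dict with "mtx" (3x3 intrinsics, pixels), "eye" and "attitude" of the camera in the world. Camera axes: x right, y down, z forward; pixel columns grow to the right and rows downward; lengths in mm; the calibration is good to about 2 mm. A picture is of the moment at which its call begins. camera_info takes no time and is no camera call.
- job_done(): hands the job in, once; it reports no verdict.
The state is a dict: "t": time; "joints": joint angles; "qvel": joint speeds; "tau": joint torques, N m; "eef_pos": TCP position; "tcp_rot": TCP orientation; "ft_force": force on the tool from outside, world axes, zero at the start; "moment": the same for the moment, N m; "opening": opening from 0.0 (shut) to 1.0 (fully open).
Only numpy, scipy, OpenCV 4.12 (cv2) and the standard library are available. Lean on these libraries where they do the work, as an engineer would, in place of code of your own. Each camera call takes 0.05 s, during which the arm holds its last target.

## Task

Get the sanding jig ready: pull every leftover green offcut out from under the hold-down bar and drop it in the blue scrap tub, and slide every light wooden blank along a lane of its own, under the bar, until it lies flat against the stop. Only when all the blanks are home, take the red T-handled key, turn both screws on the bar clockwise until they are locked, and hang the key back in its cradle. Do not disturb the glue bottle, stain tin or brush beyond, and at the end the blanks must still be home.

Things in the scene. Friction and masses are not known exactly. Their poses are not given: they have to be found in the camera images.
- jig: Sanding jig, fixed, 260 x 236 mm; origin on the bench, x along its 3 lanes to the stop, z up. Near end x = -145 mm, open. Stop across all lanes: face x = +90, 44 mm high. Aluminium hold-down bar over all lanes from x = +30 to +80, underside 50, top 62 mm above the bench; its end posts stand outside the lanes. Two big screws on top of the bar. Lanes are open above elsewhere.
- lane1 (a point): Where a blank's middle lies when home in the left lane (y = +70 mm): jig x +15, 24 mm above the bench; axes as the jig's. Lane 40 mm wide, floor 8 mm above the bench, between dark rails 28 to 30 mm wide, tops 20 mm above the bench, from x = -135 to the stop.
- lane2 (a point): Where a blank's middle lies when home in the middle lane (y = 0 mm): jig x +15, 24 mm above the bench; axes as the jig's. Lane 40 mm wide, floor 8 mm above the bench, between dark rails 28 to 30 mm wide, tops 20 mm above the bench, from x = -135 to the stop.
- lane3 (a point): Where a blank's middle lies when home in the right lane (y = -70 mm): jig x +15, 24 mm above the bench; axes as the jig's. Lane 40 mm wide, floor 8 mm above the bench, between dark rails 28 to 30 mm wide, tops 20 mm above the bench, from x = -135 to the stop.
- blank1_mid (a point): Light wooden blank, a plain square stick 150 x 32 x 32 mm (about 110 g). Point at its middle, half-way up; x along its length. It lies loose on the bench left of the jig. None from the start = not there this time.
- blank2_mid (a point): Light wooden blank, a plain square stick 150 x 32 x 32 mm (about 110 g). Point at its middle, half-way up; x along its length. It lies loose on the bench left of the jig. None from the start = not there this time.
- blank3_mid (a point): Light wooden blank, a plain square stick 150 x 32 x 32 mm (about 110 g). Point at its middle, half-way up; x along its length. It lies loose on the bench left of the jig. None from the start = not there this time.
- offcut1_mid (a point): Leftover green-painted offcut 100 x 32 x 32 mm (about 70 g), lying in lane 1, pushed part of the way under the bar, at least 45 mm of it sticking out on the open side. Point at its middle, half-way up; x along its length. None from the start = not there this time (one or two of the three are).
- offcut2_mid (a point): Leftover green-painted offcut 100 x 32 x 32 mm (about 70 g), lying in lane 2, pushed part of the way under the bar, at least 45 mm of it sticking out on the open side. Point at its middle, half-way up; x along its length. None from the start = not there this time (one or two of the three are).
- offcut3_mid (a point): Leftover green-painted offcut 100 x 32 x 32 mm (about 70 g), lying in lane 3, pushed part of the way under the bar, at least 45 mm of it sticking out on the open side. Point at its middle, half-way up; x along its length. None from the start = not there this time (one or two of the three are).
- tub: Blue open scrap tub, fixed, outside 160 (x) x 160 (y) x 70 mm high, wall 4 mm, floor about 4 mm; origin at the centre of its underside.
- screw_left (a joint): Angle of the left captive screw (rad): 0 = loose, slot along the jig's x; grows clockwise seen from above; stops dead at 1.3 = locked. Starts between 0 and 0.2. Stiff (about 0.06 N m), stays where it is left.
- screw_right (a joint): The same for the right captive screw.
- screw_left_top (a point): Centre of the left screw's top face, 78 mm above the bench, at jig x +55, y +35. Yellow and steel head 48 mm dia with a slot across it, 10 mm wide, 12 mm deep, open at both ends. The point's x axis runs along the slot and turns with the screw.
- screw_right_top (a point): The same for the right screw, at jig x +55, y -35.
- key_grip (a point): Centre of the key's red handle bar: 100 (x) x 14 (y) x 24 mm (z). A steel shaft 16 mm dia goes down from it to a flat blade, 34 mm along x and 5 mm along y, whose lower edge is 84 mm below this point. 160 g. Pinch the bar across y, from above, in its middle.
- cradle_rest (a point): Where the key's handle centre lies when it hangs in its cradle (112 mm above the bench; x along the bar). Fixed wooden cradle with two uprights 14 mm thick at x = +40 and -40 mm; the bar lies in a notch in each, 26 mm wide, 12 mm deep, floor 100 mm above the bench; the shaft hangs free between the uprights.
- glue: Bystander: white glue bottle with orange cap, 60 dia x 160 high, beyond the jig, to the right (mm). Leave alone.
- brush: Bystander: dust brush with a dark handle, 220 long, beyond the jig (mm). Leave alone.
- stain: Bystander: steel tin of wood stain 90 dia x 110 high, far right (mm). Leave alone.

How it is judged (in metres and radians):
On the way, in this order (a step that is already met when the one before it is completed fails the run):
1. every offcut is in the tub and every blank is home in a lane under the bar (x of blank1_mid in the frame of jig between 0.009 and 0.02 m and z of each of blank1_mid, blank2_mid, blank3_mid in the frame of jig below 0.029 m and angle between the x axis of each of blank1_mid, blank2_mid, blank3_mid and the x axis of jig, either way round below 0.1 rad and (y of blank1_mid in the frame of jig between 0.062 and 0.078 m or y of blank1_mid in the frame of jig between -0.008 and 0.008 m or y of blank1_mid in the frame of jig between -0.078 and -0.062 m) and x of blank2_mid in the frame of jig between 0.009 and 0.02 m and (y of blank2_mid in the frame of jig between 0.062 and 0.078 m or y of blank2_mid in the frame of jig between -0.008 and 0.008 m or y of blank2_mid in the frame of jig between -0.078 and -0.062 m) and x of blank3_mid in the frame of jig between 0.009 and 0.02 m and (y of blank3_mid in the frame of jig between 0.062 and 0.078 m or y of blank3_mid in the frame of jig between -0.008 and 0.008 m or y of blank3_mid in the frame of jig between -0.078 and -0.062 m) and x of offcut1_mid in the frame of tub between -0.077 and 0.077 m and y of offcut1_mid in the frame of tub between -0.077 and 0.077 m and z of each of offcut1_mid, offcut2_mid, offcut3_mid in the frame of tub below 0.07 m and x of offcut2_mid in the frame of tub between -0.077 and 0.077 m and y of offcut2_mid in the frame of tub between -0.077 and 0.077 m and x of offcut3_mid in the frame of tub between -0.077 and 0.077 m and y of offcut3_mid in the frame of tub between -0.077 and 0.077 m), for 0.2 s.
2. then both screws are locked (value of joint each of screw_left, screw_right above 1.1 rad), for 0.2 s.
3. then the key hangs in its cradle again (horizontal distance between key_grip and cradle_rest below 0.02 m and z of key_grip in the frame of cradle_rest between -0.006 and 0.006 m and angle between key_grip's own z axis and vertical below 0.12 rad and angle between the x axis of key_grip and the x axis of cradle_rest, either way round below 0.25 rad), for 0.2 s.
At the end, for the whole second after the job is handed in: Offcuts in the tub; each blank flat in a lane, within 6 mm of the stop, 8 mm of the centre line and 0.1 rad; both screws beyond 1.1 rad (stop 1.3); the key back in both cradle notches, within 20 mm of its place, upright within 0.12 rad; all at rest (all of step 1 and all of step 2 and all of step 3); the robot touches nothing.
It fails at once if a bystander is moved more than 60 mm (distance of any of glue, brush, stain from where it was at the start of the episode above 0.06 m).
It fails at once if the glue or stain tin is knocked over (angle between any of glue, stain's own z axis and vertical above 0.5 rad).
Of blank1, blank2, blank3 only 2 to 3 are there at a start; the rules pass over those that are not, and their reading is None.
Of offcut1, offcut2, offcut3 only 1 to 2 are there at a start; the rules pass over those that are not, and their reading is None.
At some moment in a run one of blank1, blank2, blank3 may be knocked a few centimetres aside while the robot is not near it.
It also fails if it takes over 210 s, if anything falls off the work surface, if the arm or the gripper's body presses on something with over 40 N, if the wrist force passes 120 N, or if a joint passes its speed limit or range.

## Working session

There is one attempt and no reset: what is moved stays moved. The work goes in short steps, Python scripts to look and compute and a tool call to move; the robot and the scene stay as the last step left them, time stands still between calls to the robot, and variables do not carry over. Pictures are saved under pics/ and viewed, and the job is handed in when it is done.

Besides the shell and the picture viewer there is one more tool, called after "Emit:" as name([rows], argument=value, ...), one row to a line, values as JSON. step_arm: Moves the arm, as the interface text tells. Its arguments: {"type":"object","properties":{"steps":{"type":"array","items":{"type":"array","items":{"type":"number"}}},"jaw":{"type":"number"}},"required":["steps"]}

```bash
mkdir -p pics; ls; python3 - <<'E'
from cell import *
import cv2
print(state())
for n in ("side","top"):
    print(n,camera_info(n)); cv2.imwrite(f"pics/{n}0.png",read_camera(n)[:,:,::-1])
E
```

```text
pics
{'t': 0.0, 'joints': array([ 1.14441163e+00,  4.91547655e-01,  1.55948490e+00,  5.56047452e-06,
        1.09171039e+00, -1.05618958e-01]), 'qvel': array([ 0.00109652, -0.00084716, -0.00029491,  0.00221   , -0.00019367,
       -0.0008282 ]), 'tau': array([ 2.65406896e-03, -6.12656379e+01, -2.58181947e+01,  6.92912028e-02,
        4.82244138e-02, -1.30177409e-04]), 'eef_pos': array([196.93671454, 592.88306394, 214.05694483]), 'tcp_rot': array([-1.68070247,  1.56964603, -2.00147078]), 'ft_force': array([ 0.66598628, -0.4673235 , -1.028484  ]), 'moment': array([ 0.004161  , -0.03369639,  0.0135613 ]), 'opening': 0.9966632799405852}
side {'mtx': array([[499.68180244,   0.        , 279.081951  ],
       [  0.        , 499.68180244, 201.60615043],
       [  0.        ,   0.        ,   1.        ]]), 'eye': array([ 234.0613843 , -871.70698613,  794.5537614 ]), 'attitude': array([-2.22014904,  0.00522852, -0.41014509])}
top {'mtx': array([[447.18838703,   0.        , 274.37310599],
       [  0.        , 447.18838703, 214.77168849],
       [  0.        ,   0.        ,   1.        ]]), 'eye': array([ 375.02385377,    5.18637111, 1246.99904069]), 'attitude': array([-2.95331187, -0.02468278, -1.58798126])}
```

View pics/top0.png

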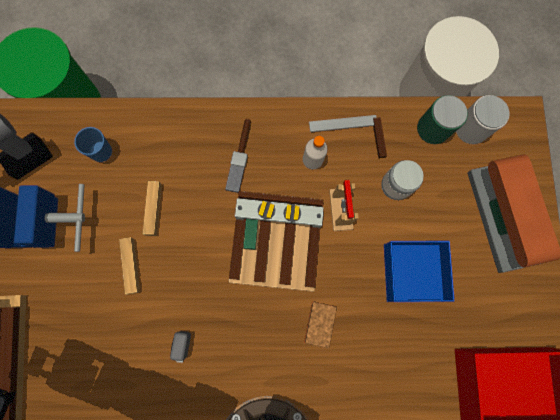

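View pics/side0.png

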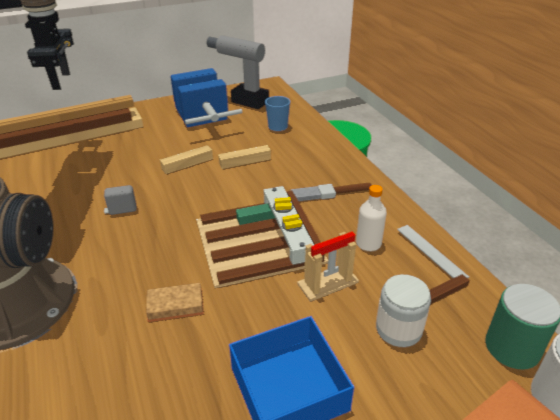

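```bash
cat > h.py <<'E'
from cell import *
import cv2, numpy as np
from scipy.spatial.transform import Rotation as Ro
def cam(n):
    c=camera_info(n); return c['mtx'],np.array(c['eye']),Ro.from_euler('xyz',c['attitude']).as_matrix()
def proj(n,P):
    K,e,R=cam(n); p=(np.atleast_2d(P)-e)@R@K.T; return p[:,:2]/p[:,2:]
def unp(n,uv,z):
    K,e,R=cam(n); uv=np.atleast_2d(uv); d=np.c_[uv,np.ones(len(uv))]@np.linalg.inv(K).T@R.T
    return e+d*((z-e[2])/d[:,2])[:,None]
def snap(n,name,x0,x1,y0,y1,s):
    im=read_camera(n); cv2.imwrite(f"pics/{name}_full.png",im[:,:,::-1])
    cv2.imwrite(f"pics/{name}.png",cv2.resize(im[y0:y1,x0:x1,::-1],None,fx=s,fy=s,interpolation=cv2.INTER_CUBIC))
E
python3 - <<'E'
from h import *
print(proj('top',[[0,0,0],[500,0,0],[500,300,0]]),proj('side',[[0,0,0],[197,593,214]]))
im=cv2.imread('pics/top0.png')
def c(nm,x0,x1,y0,y1,s): cv2.imwrite(f'pics/{nm}.png',cv2.resize(im[y0:y1,x0:x1],None,fx=s,fy=s,interpolation=cv2.INTER_CUBIC))
c('c_jig',225,365,175,295,5); c('c_bl',110,170,170,300,4.5); c('c_tub',375,465,230,310,5)
E
```

```text
[[266.95687016 447.77131701]
 [264.43401696 254.36696358]
 [156.21133753 255.95680397]] [[ 12.12627774 301.21298659]
 [ 61.30658344  81.80494185]]
```

View pics/c_jig.png

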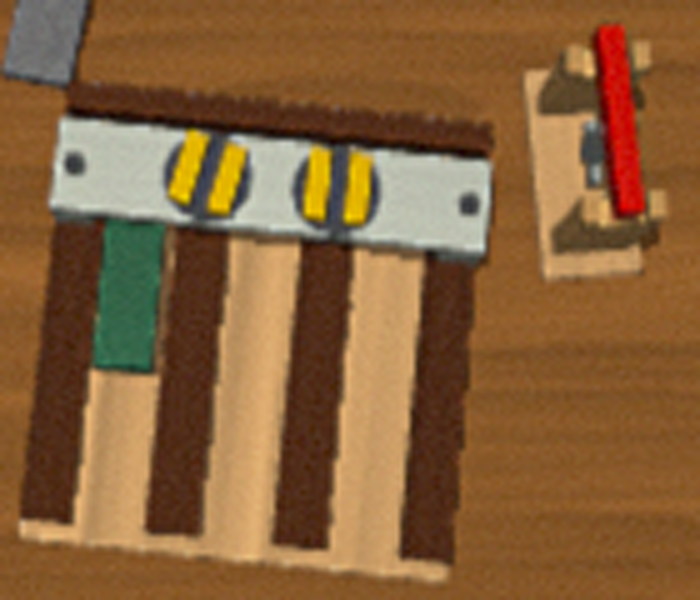

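View pics/c_bl.png

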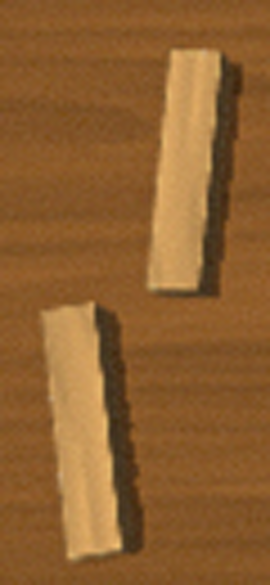

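View pics/c_tub.png

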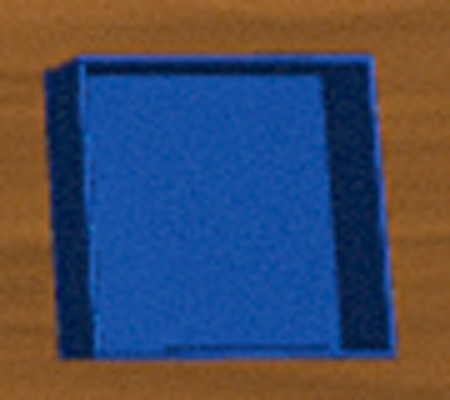

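```bash
cat > m.py <<'E'
from h import *
from scipy.optimize import least_squares
def full(p,x0,y0,s): return (np.array(p,float)+.5)/s-.5+[x0,y0]
# jig
pts=[];uv=[]
for (x,y,z),p in [((30,None,62),(50,212)),((-145,118,8),(20,537)),((-145,-118,8),(447,580)),
 ((-135,118,20),(22,520)),((-135,90,20),(72,522)),((-135,50,20),(147,532)),((-135,20,20),(200,535)),((-135,-20,20),(275,547)),((-135,-50,20),(327,550)),((-135,-90,20),(401,560)),((-135,-118,20),(452,567)),((55,35,78),(208,173)),((55,-35,78),(340,187))]:
    if y is None: continue
    pts.append((x,y,z));uv.append(p)
pts=np.array(pts,float);uv=full(uv,225,175,5)
def T(q,P): c,s=np.cos(q[2]),np.sin(q[2]); return np.c_[q[0]+c*P[:,0]-s*P[:,1],q[1]+s*P[:,0]+c*P[:,1],P[:,2]]
r=least_squares(lambda q:(proj('top',T(q,pts))-uv).ravel(),[480,0,0])
print('jig',r.x,np.abs(r.fun).max());J=r.x
for n,P in dict(lane1=(15,70,24),lane2=(15,0,24),lane3=(15,-70,24),sl=(55,35,78),sr=(55,-35,78)).items(): print(n,T(J,np.array([P],float))[0].round(1))
inv=lambda W:np.array([[np.cos(J[2])*(w[0]-J[0])+np.sin(J[2])*(w[1]-J[1]),-np.sin(J[2])*(w[0]-J[0])+np.cos(J[2])*(w[1]-J[1])] for w in W])
oc=unp('top',full([(93,370),(153,373)],225,175,5),40); print('offcut near edge jig',inv(oc).round(1), oc.round(1))
k=unp('top',full([(595,28),(622,24),(645,212),(618,215)],225,175,5),124); print('key',k.mean(0),k.round(1))
ax=(k[0]+k[1]-k[2]-k[3])/2;print('len',np.linalg.norm(ax),'yaw',np.arctan2(ax[1],ax[0]))
for c in ([(171,50),(221,50),(200,290),(148,290)],[(42,310),(94,303),(121,550),(68,558)]):
    b=unp('top',full(c,110,170,4.5),32); ax=(b[0]+b[1]-b[2]-b[3])/2
    print('blank',b.mean(0).round(1),np.linalg.norm(ax).round(1),'yaw',np.arctan2(ax[1],ax[0]),'w',np.linalg.norm(b[1]-b[0]))
t=unp('top',full([(78,57),(373,57),(397,357),(95,357)],375,230,5),70);print('tub',t.mean(0).round(1),t.round(0))
s=state();R=Ro.from_euler('xyz',s['tcp_rot']).as_matrix();print(R.round(3))
np.save('J.npy',J)
E
python3 m.py
```

```text
jig [ 5.54292207e+02 -3.52576606e+01 -1.19193499e-01] 0.6232447233516041
lane1 [577.5  32.5  24. ]
lane2 [569.2 -37.   24. ]
lane3 [ 560.9 -106.5   24. ]
sl [613.1  -7.   78. ]
sr [604.7 -76.5  78. ]
offcut near edge jig [[-52.6  87. ]
 [-50.8  54.6]] [[512.4  57.4  40. ]
 [510.4  25.   40. ]]
key [ 629.24902464 -218.90561148  124.        ] [[ 678.  -208.2  124. ]
 [ 680.  -222.5  124. ]
 [ 580.2 -229.5  124. ]
 [ 578.8 -215.5  124. ]]
len 99.75098389712389 yaw 0.07162087847024982
blank [631.9 311.7  32. ] 150.3 yaw -0.0549164642398438 w 30.776885171762434
blank [473.8 368.   32. ] 149.3 yaw 0.14887074831259367 w 31.19204760978312
tub [ 443.9 -414.3   70. ] [[ 524. -336.   70.]
 [ 522. -495.   70.]
 [ 364. -493.   70.]
 [ 367. -334.   70.]]
[[-0.     0.315  0.949]
 [-0.001  0.949 -0.315]
 [-1.    -0.001 -0.   ]]
```

```bash
cat > g.py <<'E'
from h import *
import sys
J=np.load('J.npy')
def jw(x,y): c,s=np.cos(J[2]),np.sin(J[2]); return J[0]+c*x-s*y,J[1]+s*x+c*y
def wj(x,y): c,s=np.cos(J[2]),np.sin(J[2]); x-=J[0];y-=J[1]; return c*x+s*y,-s*x+c*y
def pose():
    s=state();R=Ro.from_euler('xyz',s['tcp_rot']).as_matrix()
    return s['eef_pos'],np.arctan2(R[1,2],R[0,2]),s
def go(x,y,z,psi):
    p,q,s=pose(); turn=(q-psi)/np.radians(8)
    d=np.array([x,y,z])-p; c,sn=np.cos(psi),np.sin(psi)
    print('turn %.3f units; then x(down) %.3f y %.3f z %.3f'%(turn,-d[2]/50,(-sn*d[0]+c*d[1])/50,(c*d[0]+sn*d[1])/50),'| w/o turn first: y %.3f z %.3f'%((-np.sin(q)*d[0]+np.cos(q)*d[1])/50,(np.cos(q)*d[0]+np.sin(q)*d[1])/50))
def rep():
    p,q,s=pose(); print('t',round(s['t'],2),'tcp',p.round(1),'psi',round(q,4),'jig',np.round(wj(p[0],p[1]),1),'F',s['ft_force'].round(1),'open',round(s['opening']*95,1))
E
python3 -c "
from g import *
rep(); x,y=jw(-32,70.5); go(x,y,130,J[2])"
```

```text
t 0.1 tcp [197.  592.9 214.1] psi -0.3208 jig [-429.5  581.2] F [ 0.2 -0.3  0.1] open 94.8
turn -1.444 units; then x(down) 1.682 y -10.215 z 7.949 | w/o turn first: y -8.416 z 9.834
```

Emit:
step_arm([
  [0,0,0,-0.722],
  [0,0,0,-0.722],
  [0,-0.5,0.5,0],
  [0,-0.7,0.6,0],
  [0.1,-0.8,0.6,0],
  [0.1,-0.8,0.6,0],
  [0.1,-0.8,0.6,0],
  [0.1,-0.8,0.6,0],
  [0.1,-0.8,0.6,0],
  [0.2,-0.8,0.6,0],
  [0.2,-0.8,0.6,0],
  [0.2,-0.8,0.6,0],
  [0.2,-0.8,0.6,0],
  [0.2,-0.8,0.6,0],
  [0.18,-0.7,0.5,0],
  [0,-0.4,0.25,0],
  [0,-0.215,0.099,0],
  [0,0,0,0],
], jaw=0.3)

```text
t: 2.35
eef_pos: [529.0, 23.7, 130.5]
tcp_rot: [2.712, 1.571, 2.592]
ft_force: [-0.6, 0.5, 0.0]
opening: 0.698
```

```bash
python3 -c "
from g import *
rep(); x,y=jw(-32,70.5); go(x,y,25,J[2])
snap('top','a1',225,365,175,295,5)"
```

```text
t 2.35 tcp [529.   23.7 130.5] psi -0.1199 jig [-32.1  55.6] F [-0.6  0.5  0. ] open 66.3
turn -0.005 units; then x(down) 2.111 y 0.298 z 0.003 | w/o turn first: y 0.298 z 0.002
```

View pics/a1.png

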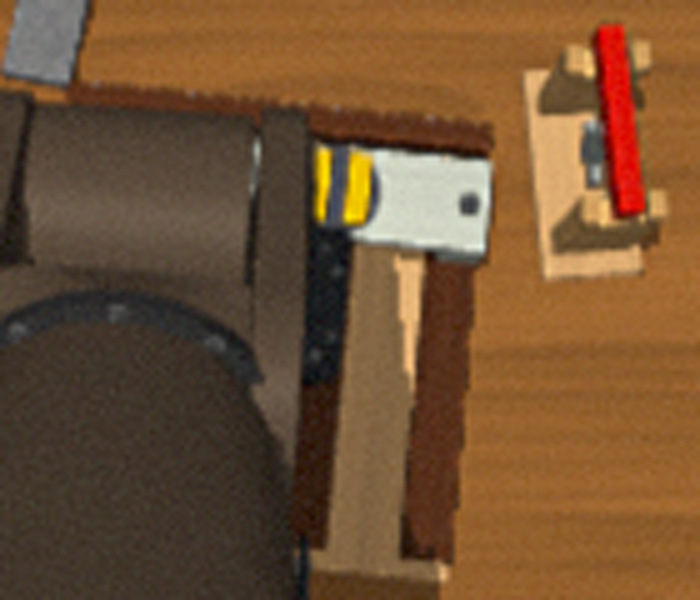

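Emit:
step_arm([
  [0.3,0.3,0,0],
  [0.5,0,0,0],
  [0.5,0,0,0],
  [0.4,0,0,0],
  [0.3,0,0,0],
  [0.11,0,0,0],
  [0,0,0,0],
  [0,0,0,0],
])

```text
t: 3.4
eef_pos: [531.3, 38.8, 25.7]
tcp_rot: [0.153, 1.57, 0.034]
ft_force: [-0.2, -0.3, 0.6]
opening: 0.698
```

Emit:
step_arm([
  [0,0,0,0],
  [0,0,0,0],
  [0,0,0,0],
  [0,0,0,0],
  [-0.04,0,0,0],
  [0,0,-0.2,0],
  [0,0,-0.3,0],
  [0,0,-0.3,0],
  [0,0,-0.3,0],
  [0,0,-0.1,0],
], jaw=1)

```text
t: 4.65
eef_pos: [470.3, 46.1, 27.2]
tcp_rot: [3.048, 1.57, 2.929]
ft_force: [0.2, -0.3, -0.7]
opening: 0.34
```

```bash
python3 -c "
from g import *
rep(); 
snap('side','a2',180,340,160,300,4); go(444,-414,140,0)"
```

```text
t 4.65 tcp [470.3  46.1  27.2] psi -0.119 jig [-93.1  70.8] F [ 0.2 -0.3 -0.7] open 32.3
turn -0.852 units; then x(down) -2.256 y -9.202 z -0.525 | w/o turn first: y -9.199 z 0.571
```

View pics/a2.png

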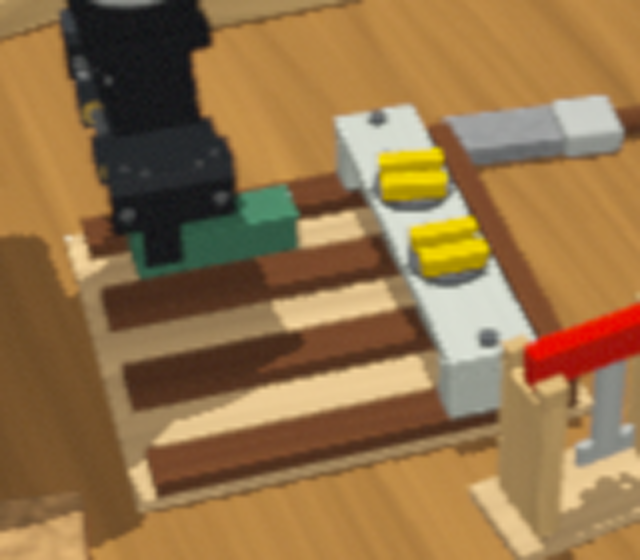

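Emit:
step_arm([
  [-0.4,0,0,0],
  [-0.7,0,0,0],
  [-0.7,0,0,-0.45],
  [-0.46,0,0,-0.4],
  [0,-0.4,0,0],
  [0,-0.8,-0.1,0],
  [0,-0.8,-0.1,0],
  [0,-0.8,-0.1,0],
  [0,-0.8,-0.1,0],
  [0,-0.8,-0.1,0],
  [0,-0.8,-0.1,0],
  [0,-0.8,-0.1,0],
  [0,-0.8,-0.1,0],
  [0,-0.8,-0.1,0],
  [0,-0.8,-0.1,0],
  [0,-0.5,-0.1,0],
  [0,-0.3,0,0],
  [0,0,0,0],
])

```text
t: 6.95
eef_pos: [416.2, -414.2, 139.9]
tcp_rot: [1.656, 1.57, 1.655]
ft_force: [-0.3, 0.1, -1.1]
opening: 0.334
```

```bash
python3 -c "
from g import *
rep(); 
snap('side','a3',180,380,200,420,2.7); go(414,-414,45,0)"
```

```text
t 6.95 tcp [ 416.2 -414.2  139.9] psi -0.001 jig [ -92.  -392.7] F [-0.3  0.1 -1.1] open 31.7
turn -0.003 units; then x(down) 1.898 y -0.011 z -0.046 | w/o turn first: y -0.011 z -0.046
```

View pics/a3.png

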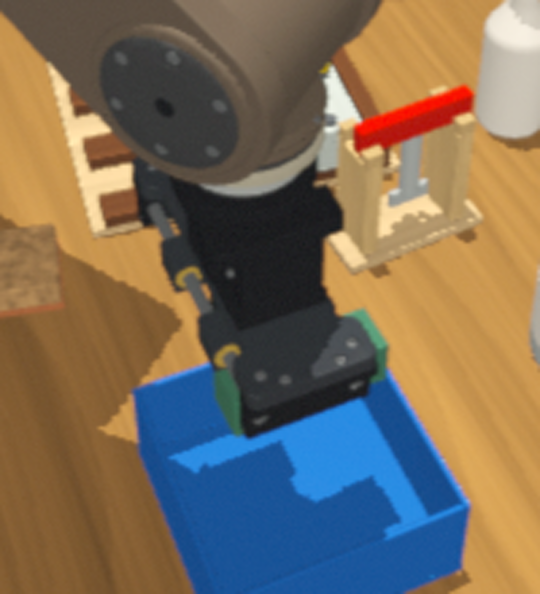

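Emit:
step_arm([
  [0.4,0,0,0],
  [0.6,0,0,0],
  [0.5,0,0,0],
  [0.3,0,0,0],
  [0.1,0,0,0],
  [0,0,0,0],
])

```text
t: 7.75
eef_pos: [416.4, -414.0, 45.4]
tcp_rot: [-0.529, 1.571, -0.529]
ft_force: [0.4, 0.1, -0.5]
opening: 0.334
```

Emit:
step_arm([
  [0,0,0,0],
  [0,0,0,0],
  [0,0,0,0],
  [-0.4,0,0,0],
  [-0.7,0,0,0],
  [-0.8,0,0,0],
  [-0.8,0,0,0],
  [0,0.6,0,0],
  [0,0.9,0,0],
  [0,0.9,0,0],
  [0,0.9,0,0],
  [0,0.9,0,0],
  [0,0.9,0,0],
  [0,0.9,0,0],
  [0,0.6,0,0],
  [0,0.3,0,0],
], jaw=0.35)

```text
t: 9.75
eef_pos: [416.3, -67.9, 180.4]
tcp_rot: [-0.215, 1.57, -0.214]
ft_force: [-0.7, -0.9, -1.0]
opening: 0.651
```

```bash
python3 -c "
from g import *
rep(); 
snap('top','a4',0,560,0,420,1.4)"
```

```text
t 9.75 tcp [416.3 -67.9 180.4] psi 0.0009 jig [-133.1  -48.9] F [-0.7 -0.9 -1. ] open 61.9
```

View pics/a4.png

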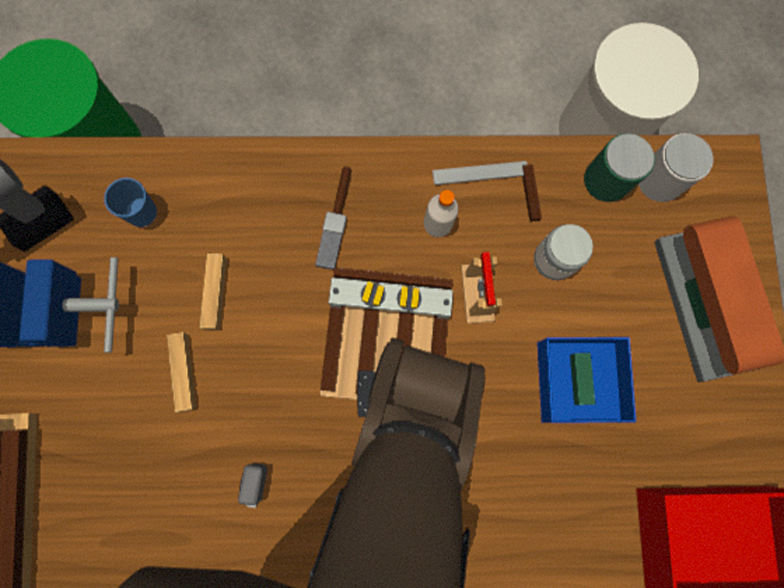

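```bash
python3 -c "
from g import *
go(454,365,80,0.149)"
```

```text
turn -1.063 units; then x(down) 2.006 y 8.439 z 2.032 | w/o turn first: y 8.647 z 0.762
```

Emit:
step_arm([
  [0,0.4,0,-0.53],
  [0,0.4,0,-0.53],
  [0,0.8,0.2,0],
  [0,0.8,0.2,0],
  [0.2,0.8,0.2,0],
  [0.2,0.8,0.2,0],
  [0.2,0.8,0.2,0],
  [0.2,0.8,0.2,0],
  [0.2,0.8,0.2,0],
  [0.2,0.8,0.2,0],
  [0.2,0.7,0.2,0],
  [0.2,0.4,0.1,0],
  [0.2,0.2,0,0],
  [0.2,0,0,0],
  [0,0,0,0],
])

```text
t: 11.68
eef_pos: [452.0, 364.6, 79.4]
tcp_rot: [-2.69, 1.569, -2.543]
ft_force: [0.2, -0.3, -0.1]
opening: 0.649
```

```bash
python3 -c "
from g import *
rep();go(454,365,15,0.149)
snap('side','a5',120,280,80,200,4.5)"
```

```text
t 11.68 tcp [452.  364.6  79.4] psi 0.1469 jig [-149.1  384.8] F [ 0.2 -0.3 -0.1] open 61.7
turn -0.015 units; then x(down) 1.288 y 0.003 z 0.041 | w/o turn first: y 0.003 z 0.041
```

View pics/a5.png

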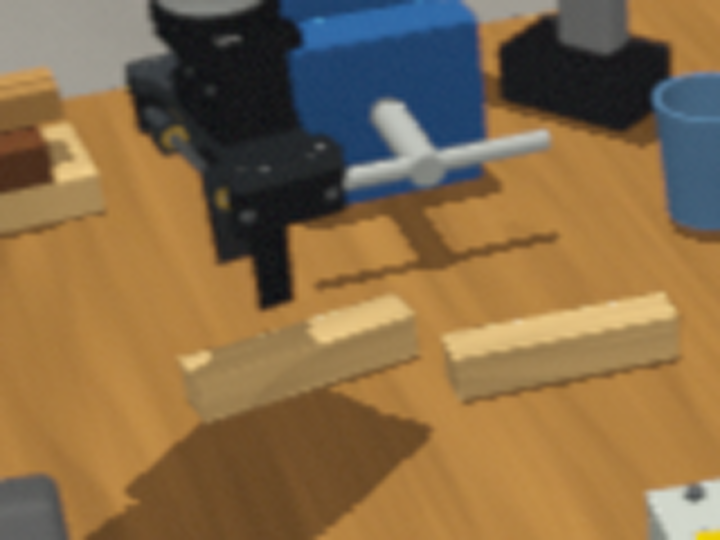

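Emit:
step_arm([
  [0.4,0,0.04,0],
  [0.4,0,0,0],
  [0.3,0,0,0],
  [0.19,0,0,0],
  [0,0,0,0],
])

```text
t: 12.35
eef_pos: [454.2, 365.8, 15.4]
tcp_rot: [-2.808, 1.57, -2.661]
ft_force: [-0.3, -0.5, 0.2]
opening: 0.651
```

Emit:
step_arm([
  [0,0,0,0],
  [0,0,0,0],
  [0,0,0,0],
  [0,0,0,0],
  [-0.3,0,0,0],
  [-0.6,0,0,0],
  [-0.6,0,0,0],
  [-0.6,0,0,0],
  [-0.6,0,0,0],
  [0,0,0,0],
], jaw=1)

```text
t: 13.6
eef_pos: [454.9, 366.4, 153.4]
tcp_rot: [0.429, 1.566, 0.577]
ft_force: [-0.2, 1.1, -2.3]
opening: 0.337
```

```bash
python3 -c "
from g import *
rep();x,y=jw(-100,-70);go(x,y,140,J[2])
snap('side','a6',120,280,80,200,4.5)"
```

```text
t 13.6 tcp [454.9 366.4 153.4] psi 0.1476 jig [-146.4  387. ] F [-0.2  1.1 -2.3] open 32.0
turn 1.910 units; then x(down) 0.269 y -9.140 z 0.929 | w/o turn first: y -9.062 z -1.513
```

View pics/a6.png

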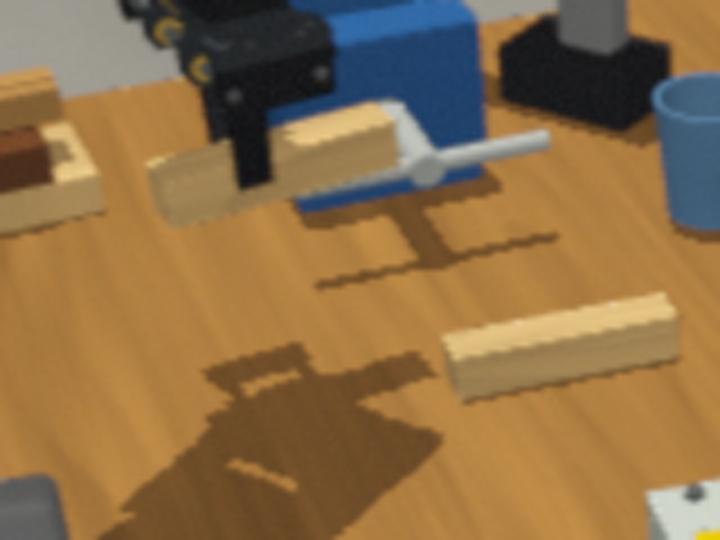

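Emit:
step_arm([
  [0,0,0,0.64],
  [0,-0.4,0,0.64],
  [0,-0.8,0.1,0.63],
  [0,-0.8,0.1,0],
  [0,-0.8,0.1,0],
  [0,-0.8,0.1,0],
  [0,-0.8,0.1,0],
  [0,-0.8,0.1,0],
  [0,-0.8,0.1,0],
  [0,-0.8,0.1,0],
  [0,-0.8,0.1,0],
  [0,-0.8,0.1,0],
  [0.1,-0.5,0,0],
  [0.17,-0.24,0,0],
  [0,0,0,0],
  [0,0,0,0],
])

```text
t: 15.65
eef_pos: [456.6, -92.9, 136.9]
tcp_rot: [2.655, 1.57, 2.536]
ft_force: [1.1, -0.4, -0.3]
opening: 0.334
```

```bash
python3 -c "
from g import *
rep();x,y=jw(-100,-70);go(x,y,25,J[2])
snap('side','a7',180,340,160,300,4)"
```

```text
t 15.65 tcp [456.6 -92.9 136.9] psi -0.1186 jig [-90.2 -68.9] F [ 1.1 -0.4 -0.3] open 31.7
turn 0.005 units; then x(down) 2.238 y -0.022 z -0.197 | w/o turn first: y -0.022 z -0.197
```

View pics/a7.png

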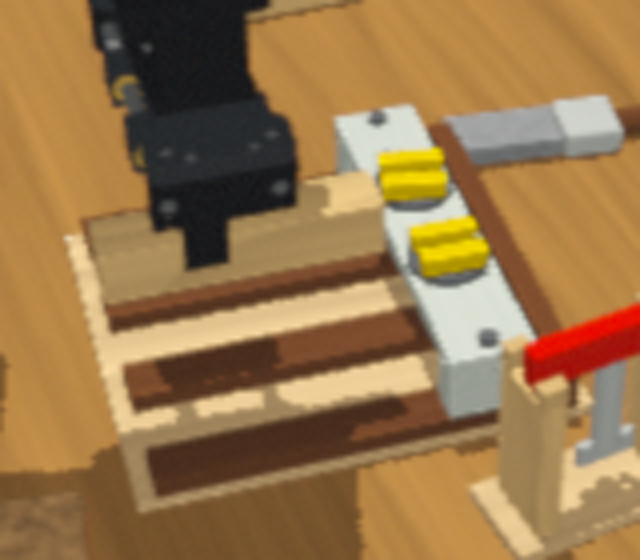

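Emit:
step_arm([
  [0.4,-0.02,-0.1,0],
  [0.6,0,0,0],
  [0.5,0,0,0],
  [0.4,0,0,0],
  [0.2,0,0,0],
  [0.1,0,0,0],
  [0.03,0,0,0],
  [0,0,0,0],
])

```text
t: 16.7
eef_pos: [451.8, -94.1, 26.0]
tcp_rot: [-0.106, 1.57, -0.225]
ft_force: [-0.4, -0.5, -0.6]
opening: 0.337
```

```bash
python3 -c "
from g import *
rep()
snap('side','a8',180,340,160,300,4)"
```

```text
t 16.7 tcp [451.8 -94.1  26. ] psi -0.1191 jig [-94.8 -70.6] F [-0.4 -0.5 -0.6] open 32.0
```

View pics/a8.png

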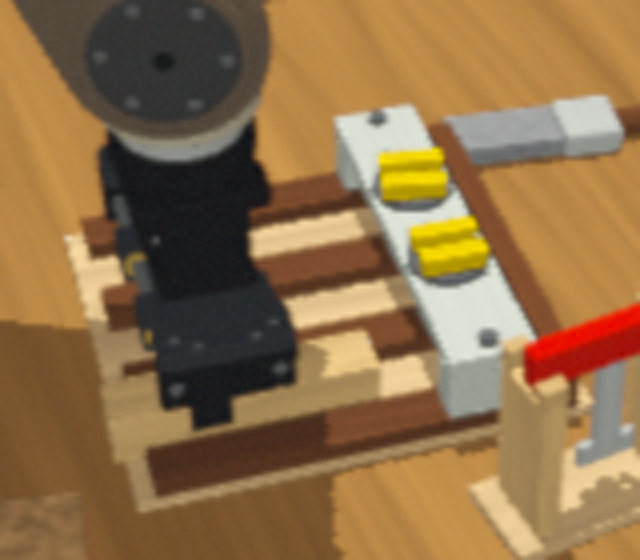

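Emit:
step_arm([
  [0.03,0,0.1,0],
  [0,0,0.3,0],
  [0,0,0.3,0],
  [0,0,0.3,0],
  [0,0,0.3,0],
  [0,0,0.2,0],
  [0,0,0.1,0],
  [0,0,0,0],
])

```text
t: 17.75
eef_pos: [531.0, -103.6, 24.0]
tcp_rot: [2.468, 1.571, 2.349]
ft_force: [0.8, 0.2, -0.9]
opening: 0.338
```

```bash
python3 -c "
from g import *
rep()
snap('side','a9',180,340,160,300,4)"
```

```text
t 17.75 tcp [ 531.  -103.6   24. ] psi -0.1192 jig [-15.  -70.6] F [ 0.8  0.2 -0.9] open 32.1
```

View pics/a9.png

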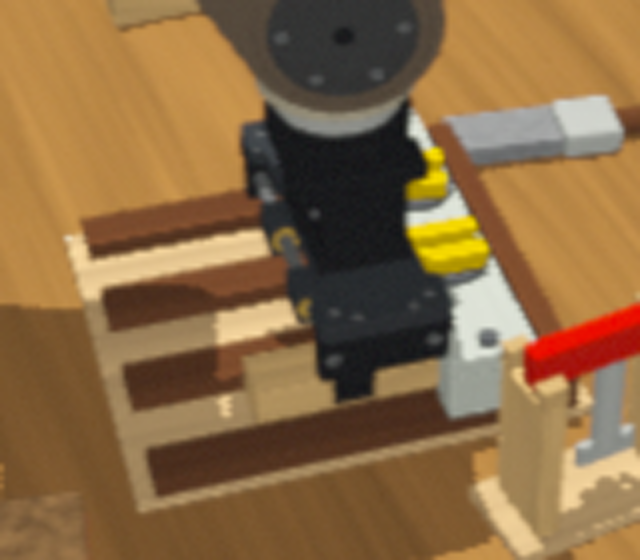

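Emit:
step_arm([
  [0,0,0.06,0],
  [0,0,0.06,0],
  [0,0,0.06,0],
  [0,0,0.04,0],
  [0,0,0.02,0],
])

```text
t: 18.42
eef_pos: [542.2, -104.9, 24.0]
tcp_rot: [2.968, 1.569, 2.849]
ft_force: [-6.1, -0.0, 2.4]
opening: 0.338
```

Emit:
step_arm([
  [0,0,0,0],
  [0,0,0,0],
  [0,0,0,0],
  [-0.3,0,0,0],
  [-0.6,0,0,0],
  [-0.8,0,0,0],
  [-0.8,0,-0.4,0],
  [-0.6,0.3,-0.4,0],
  [0,0.8,0,0],
  [0,0.8,0,0],
  [0,0.8,0,0],
  [0,0.8,0,0],
  [0,0.8,0,0],
  [0,0.8,0,0],
  [0,0.8,0,0],
  [0,0.5,0,0],
  [0,0.3,0,0],
  [0,0,0,0],
], jaw=0.35)

```text
t: 20.68
eef_pos: [542.9, 232.7, 179.5]
tcp_rot: [0.503, 1.57, 0.385]
ft_force: [-0.6, 0.0, -0.5]
opening: 0.654
```

```bash
python3 -c "
from g import *
rep()
snap('side','b1',110,350,60,300,2.4)
snap('top','b2',110,370,160,310,3)
go(611.9,312.8,80,-.055)"
```

```text
t 20.68 tcp [542.9 232.7 179.5] psi -0.1182 jig [-43.2 264.7] F [-0.6  0.  -0.5] open 62.1
turn -0.461 units; then x(down) 1.987 y 1.696 z 1.289 | w/o turn first: y 1.776 z 1.177
```

View pics/b1.png

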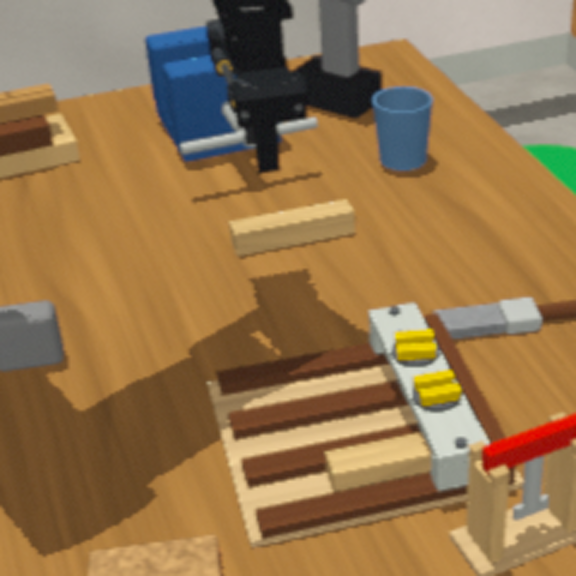

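View pics/b2.png

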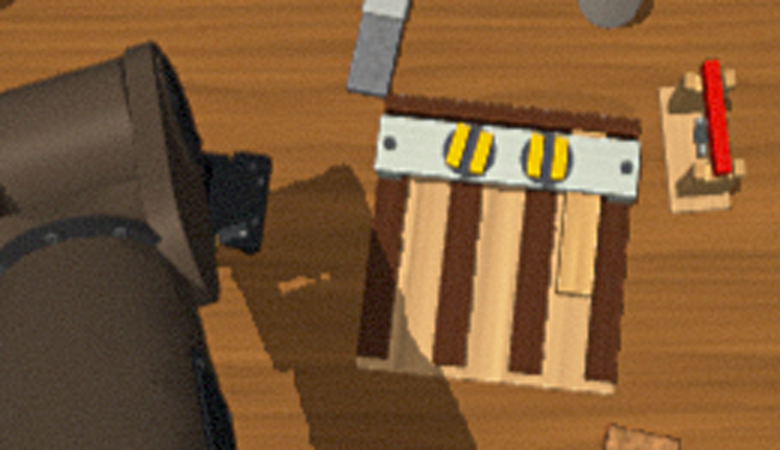

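```bash
python3 -c "
from g import *
im=cv2.imread('pics/b1_full.png')" ; python3 -c "
import cv2
im=cv2.imread('pics/b1_full.png'); 
print(im.shape); cv2.imwrite('pics/b1c.png',cv2.resize(im[135:175,195:270],None,fx=10,fy=10,interpolation=cv2.INTER_CUBIC))"
```

```text
(420, 560, 3)
```

View pics/b1c.png

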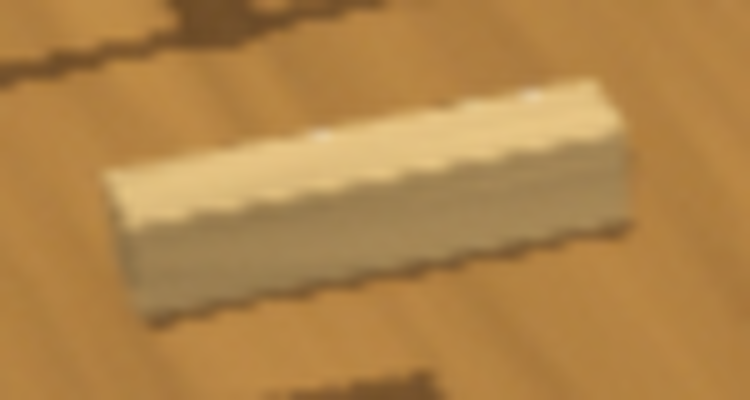

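```bash
python3 -c "
from g import *
def full(p,x0,y0,s): return (np.array(p,float)+.5)/s-.5+[x0,y0]
b=unp('side',full([(598,80),(625,130),(127,225),(105,175)],195,135,10),32); ax=(b[0]+b[1]-b[2]-b[3])/2
m=b.mean(0);a=np.arctan2(ax[1],ax[0]);print(m,np.linalg.norm(ax),a,b.round(0))
# check method on old view
b=unp('side',full([(655,292),(680,312),(470,364),(445,340)],120,80,4.5),32);print('old',b.mean(0))
g=m[:2]-20*np.array([np.cos(a),np.sin(a)]);print(g);go(g[0],g[1],80,a)"
```

```text
[603.111779  338.0438829  32.       ] 150.35132032645924 -0.05667524617438836 [[680. 349.  32.]
 [677. 319.  32.]
 [527. 328.  32.]
 [529. 357.  32.]]
old [635.02836237 308.8927708   32.        ]
[583.14389124 339.1767811 ]
turn -0.449 units; then x(down) 1.987 y 2.193 z 0.682 | w/o turn first: y 2.231 z 0.544
```

Emit:
step_arm([
  [0,0,0,-0.45],
  [0.2,0.5,0.2,0],
  [0.4,0.7,0.2,0],
  [0.5,0.6,0.2,0],
  [0.5,0.4,0.08,0],
  [0.3,0,0,0],
  [0.08,0,0,0],
  [0,0,0,0],
])

```text
t: 21.78
eef_pos: [583.4, 339.3, 80.8]
tcp_rot: [0.509, 1.57, 0.452]
ft_force: [0.9, 0.2, 0.2]
opening: 0.651
```

```bash
python3 -c "
from g import *
rep();go(583.1,339.2,15,-.0565)
snap('side','b3',140,290,80,190,5)"
```

```text
t 21.77 tcp [583.4 339.3  80.8] psi -0.0574 jig [-15.6 375.4] F [0.9 0.2 0.2] open 61.9
turn -0.006 units; then x(down) 1.316 y -0.003 z -0.007 | w/o turn first: y -0.003 z -0.007
```

View pics/b3.png

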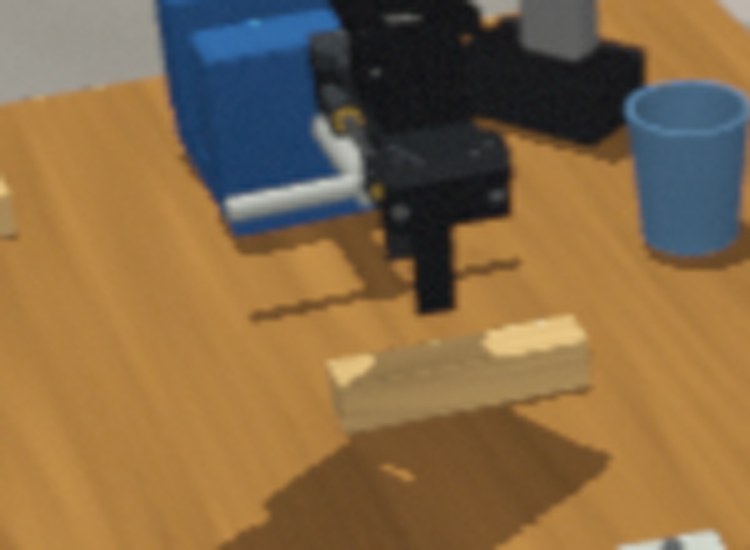

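Emit:
step_arm([
  [0.4,0,0,0],
  [0.4,0,0,0],
  [0.3,0,0,0],
  [0.21,0,0,0],
  [0,0,0,0],
])

```text
t: 22.45
eef_pos: [582.8, 340.1, 13.6]
tcp_rot: [-2.703, 1.569, -2.759]
ft_force: [0.4, 0.2, 0.2]
opening: 0.65
```

Emit:
step_arm([
  [0,0,0,0],
  [0,0,0,0],
  [0,0,0,0],
  [0,0,0,0],
  [-0.3,0,0,0],
  [-0.6,0,0,0],
  [-0.6,0,0,0],
  [-0.6,0,0,0],
  [-0.6,0,0,0],
  [0,0,0,0],
], jaw=1)

```text
t: 23.7
eef_pos: [584.0, 340.7, 152.7]
tcp_rot: [0.506, 1.566, 0.449]
ft_force: [-0.3, -0.3, -1.2]
opening: 0.333
```

```bash
python3 -c "
from g import *
rep();x,y=jw(-97,70.3);go(x,y,140,J[2])
snap('side','b4',140,290,80,190,5)"
```

```text
t 23.7 tcp [584.  340.7 152.7] psi -0.0563 jig [-15.3 376.8] F [-0.3 -0.3 -1.2] open 31.7
turn 0.450 units; then x(down) 0.255 y -6.130 z -1.635 | w/o turn first: y -6.015 z -2.017
```

View pics/b4.png

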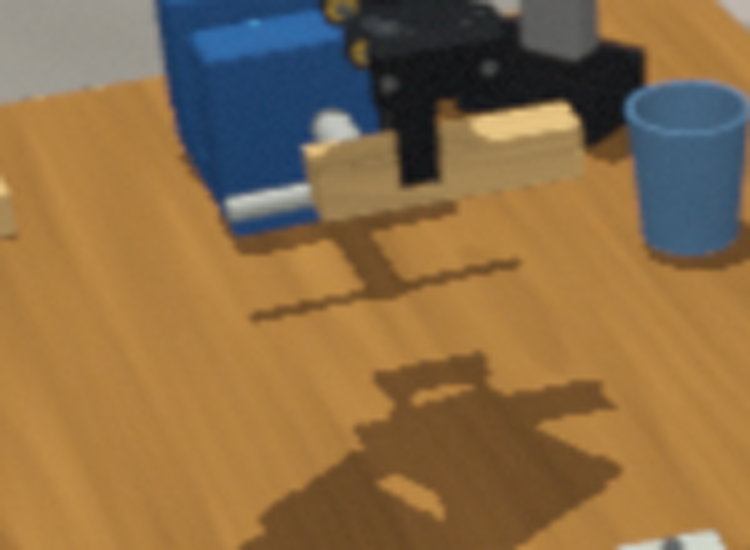

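Emit:
step_arm([
  [0,0,0,0.45],
  [0,-0.4,-0.2,0],
  [0,-0.7,-0.3,0],
  [0,-0.8,-0.3,0],
  [0,-0.8,-0.2,0],
  [0,-0.8,-0.2,0],
  [0,-0.8,-0.2,0],
  [0,-0.8,-0.2,0],
  [0.1,-0.6,0,0],
  [0.15,-0.3,0,0],
  [0,-0.13,0,0],
  [0,0,0,0],
  [0,0,0,0],
])

```text
t: 25.38
eef_pos: [467.5, 46.1, 137.2]
tcp_rot: [0.852, 1.571, 0.733]
ft_force: [0.6, -0.1, -1.8]
opening: 0.339
```

```bash
python3 -c "
from g import *
rep();x,y=jw(-95,70.3);go(x,y,24,J[2])"
```

```text
t 25.38 tcp [467.5  46.1 137.2] psi -0.1185 jig [-95.9  70.4] F [ 0.6 -0.1 -1.8] open 32.2
turn 0.005 units; then x(down) 2.263 y -0.003 z 0.018 | w/o turn first: y -0.003 z 0.018
```

Emit:
step_arm([
  [0.4,0,0,0],
  [0.6,0,0,0],
  [0.5,0,0,0],
  [0.4,0,0,0],
  [0.2,0,0,0],
  [0.1,0,0,0],
  [0.05,0,0,0],
  [0,0,0,0],
  [0,0,0,0],
])

```text
t: 26.5
eef_pos: [467.5, 45.4, 25.0]
tcp_rot: [0.181, 1.57, 0.062]
ft_force: [-0.9, -0.4, -1.8]
opening: 0.334
```

```bash
python3 -c "
from g import *
rep()
snap('side','b5',180,340,160,300,4)"
```

```text
t 26.5 tcp [467.5  45.4  25. ] psi -0.1192 jig [-95.8  69.8] F [-0.9 -0.4 -1.8] open 31.7
```

View pics/b5.png

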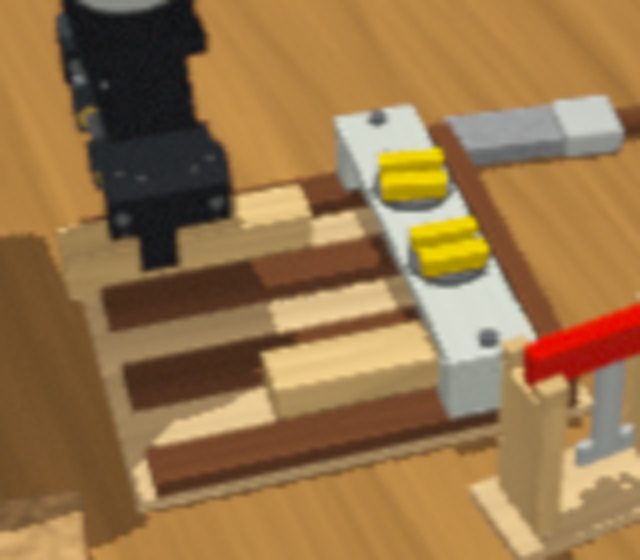

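Emit:
step_arm([
  [0.03,0,0.1,0],
  [0,0,0.3,0],
  [0,0,0.3,0],
  [0,0,0.3,0],
  [0,0,0.3,0],
  [0,0,0.2,0],
  [0,0,0.1,0],
  [0,0,0.04,0],
  [0,0,0.04,0],
  [0,0,0.04,0],
  [0,0,0.04,0],
  [0,0,0.04,0],
])

```text
t: 28.05
eef_pos: [556.7, 34.7, 23.1]
tcp_rot: [1.027, 1.571, 0.907]
ft_force: [0.1, -0.4, -1.3]
opening: 0.337
```

Emit:
step_arm([
  [0,0,0.04,0],
  [0,0,0.03,0],
  [0,0,0,0],
])

```text
t: 28.42
eef_pos: [559.8, 34.4, 23.0]
tcp_rot: [3.128, 1.57, 3.009]
ft_force: [-1.9, -1.2, -0.9]
opening: 0.333
```

Emit:
step_arm([
  [0,0,0.03,0],
  [0,0,0.03,0],
  [0,0,0,0],
])

```text
t: 28.8
eef_pos: [559.9, 34.3, 22.9]
tcp_rot: [-3.1, 1.564, 3.065]
ft_force: [-14.7, 2.4, 8.3]
opening: 0.332
```

Emit:
step_arm([
  [0,0,0,0],
  [0,0,0,0],
  [0,0,0,0],
  [-0.3,0,0,0],
  [-0.6,0,0,0],
  [-0.8,0,-0.2,0],
  [-0.8,0,-0.6,0],
  [-0.8,0,-0.8,0],
  [-0.6,0.6,-0.6,0],
  [0,0.8,0,0],
  [0,0.8,0,0],
  [0,0.8,0,0],
  [0,0.8,0,0],
  [0,0.4,0,0],
  [0,0,0,0],
], jaw=0.35)

```text
t: 30.68
eef_pos: [478.7, 256.1, 218.4]
tcp_rot: [0.503, 1.571, 0.385]
ft_force: [-0.6, -0.8, -0.2]
opening: 0.65
```

```bash
python3 -c "
from g import *
rep()
snap('top','c1',225,365,175,295,5)
snap('side','c2',180,340,160,300,4)"
```

```text
t 30.68 tcp [478.7 256.1 218.4] psi -0.1176 jig [-109.7  280.3] F [-0.6 -0.8 -0.2] open 61.7
```

View pics/c1.png

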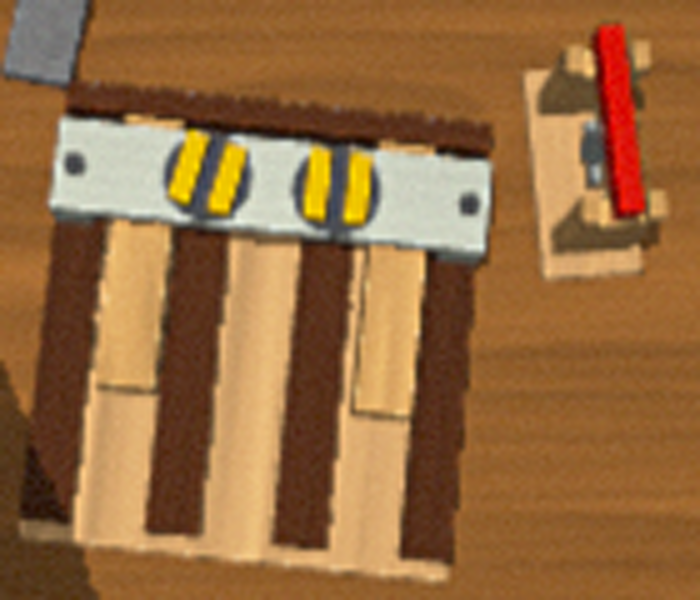

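View pics/c2.png

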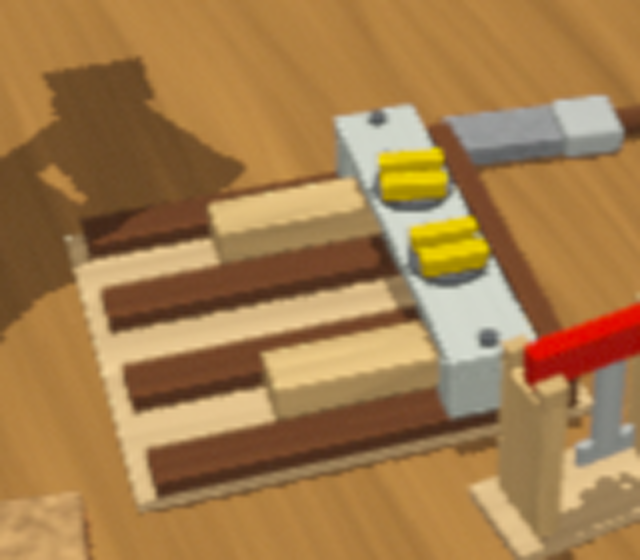

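```bash
python3 -c "
from g import *
def full(p,x0,y0,s): return (np.array(p,float)+.5)/s-.5+[x0,y0]
for w in unp('top',full([(97,388),(157,391),(351,412),(411,417)],225,175,5),40): print(np.round(wj(w[0],w[1]),1))
im=cv2.imread('pics/c1_full.png')
cv2.imwrite('pics/c1s.png',cv2.resize(im[198:224,254:306],None,fx=15,fy=15,interpolation=cv2.INTER_CUBIC))
go(629.2,-218.9,200,.0716)
"
```

```text
[-62.   83.7]
[-60.3  51.3]
[-60.6 -54.1]
[-59.9 -86.7]
turn -1.367 units; then x(down) 0.366 y -9.664 z 2.326 | w/o turn first: y -9.048 z 4.117
```

View pics/c1s.png

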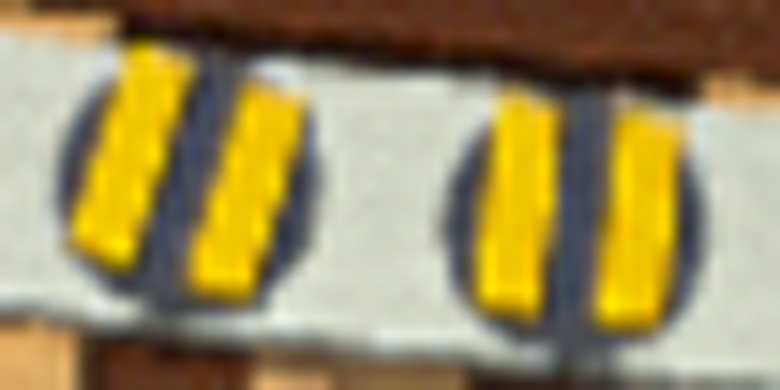

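```bash
python3 -c "
from g import *
def full(p,x0,y0,s): return (np.array(p,float)+.5)/s-.5+[x0,y0]
for pts,c in (([(218,72),(160,275)],(188,175)),([(587,102),(570,318)],(577,212))):
  w=unp('top',full(pts+[c],254,198,15),78); d=w[0]-w[1]; a=np.arctan2(d[1],d[0]); print('slot yaw',a,'screw angle',J[2]-a,'mid',w[:2].mean(0).round(1),'disc',w[2].round(1),wj(w[2][0],w[2][1]))
"
```

```text
slot yaw -0.28658288138872023 screw angle 0.1673893826686076 mid [613.   -5.8  78. ] disc [612.7  -5.6  78. ] (np.float64(54.46941356989196), np.float64(36.39370405765898))
slot yaw -0.1016841965141088 screw angle -0.017509302206003857 mid [605.6 -75.   78. ] disc [605.1 -74.7  78. ] (np.float64(55.18165212600344), np.float64(-33.10036316395982))
```

Emit:
step_arm([
  [0,0,0,-0.68],
  [0,-0.4,0.1,-0.687],
  [0,-0.8,0.2,0],
  [0,-0.8,0.2,0],
  [0,-0.8,0.2,0],
  [0,-0.8,0.2,0],
  [0,-0.8,0.2,0],
  [0,-0.8,0.2,0],
  [0,-0.8,0.2,0],
  [0,-0.8,0.2,0],
  [0,-0.8,0.2,0],
  [0,-0.8,0.2,0],
  [0.1,-0.8,0.2,0],
  [0.1,-0.5,0.1,0],
  [0.1,-0.2,0,0],
  [0,0,0,0],
  [0,0,0,0],
])

```text
t: 32.9
eef_pos: [631.9, -229.1, 203.4]
tcp_rot: [1.343, 1.571, 1.416]
ft_force: [-1.1, 0.1, 1.0]
opening: 0.65
```

```bash
python3 -c "
from g import *
rep();go(629.2,-218.9,102,.0716)
snap('side','d1',260,420,180,320,4)"
```

```text
t 32.9 tcp [ 631.9 -229.1  203.4] psi 0.0725 jig [ 100.1 -183.2] F [-1.1  0.1  1. ] open 61.7
turn 0.006 units; then x(down) 2.028 y 0.207 z -0.040 | w/o turn first: y 0.207 z -0.040
```

View pics/d1.png

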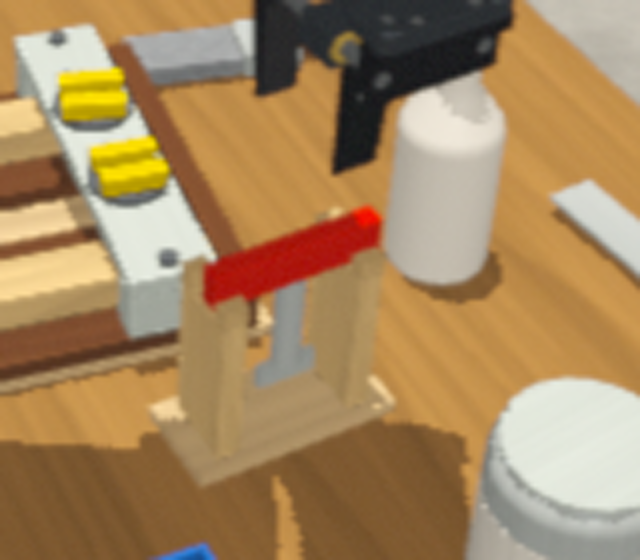

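```bash
python3 -c "
from g import *
c,s=np.cos(.0716),np.sin(.0716)
P=[[629.2+c*x-s*y,-218.9+s*x+c*y,112+z] for x,y,z in ((-50,-7,12),(-50,-7,-12),(50,-7,12),(50,7,12),(50,-7,-12))]
print(((proj('side',P)-[260,180])*4).round(0))
print('rim',proj('side',[[613,-6,78]]),)"
```

```text
[[207. 278.]
 [206. 313.]
 [376. 216.]
 [361. 200.]
 [372. 251.]]
rim [[281.63651107 201.30355538]]
```

```bash
python3 -c "
from g import *
im=cv2.imread('pics/d1_full.png')
c,s=np.cos(.0716),np.sin(.0716)
P=[[629.2+c*x-s*y,-218.9+s*x+c*y,112+z] for x,y,z in ((-50,-7,12),(-50,-7,-12),(50,-7,12),(50,7,12),(50,-7,-12),(-50,7,12))]
o=cv2.resize(im[225:265,300:365],None,fx=12,fy=12,interpolation=cv2.INTER_CUBIC)
for p in proj('side',P): cv2.circle(o,tuple(int(v) for v in (p-[300,225]+.5)*12),3,(255,255,0),-1)
cv2.imwrite('pics/d1c.png',o)"
```

```text
(no output)
```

View pics/d1c.png

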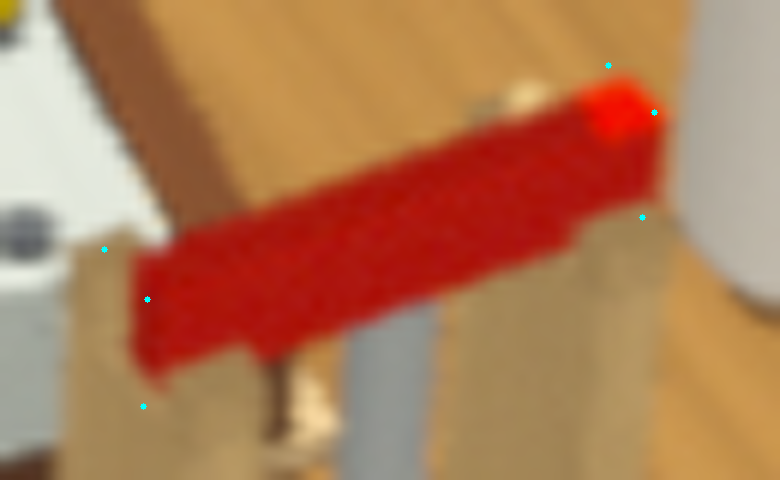

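Emit:
step_arm([
  [0.3,0.207,-0.04,0],
  [0.5,0,0,0],
  [0.5,0,0,0],
  [0.4,0,0,0],
  [0.2,0,0,0],
  [0.1,0,0,0],
  [0,0,0,0],
])

```text
t: 33.83
eef_pos: [629.5, -219.8, 103.5]
tcp_rot: [-0.352, 1.57, -0.28]
ft_force: [-0.8, 0.2, -0.3]
opening: 0.651
```

```bash
python3 -c "
from g import *
rep();go(629.2,-218.9,102,.0716)
snap('side','d2',280,400,180,300,5)"
```

```text
t 33.83 tcp [ 629.5 -219.8  103.5] psi 0.072 jig [  96.7 -174.3] F [-0.8  0.2 -0.3] open 61.9
turn 0.003 units; then x(down) 0.030 y 0.018 z -0.005 | w/o turn first: y 0.018 z -0.005
```

View pics/d2.png

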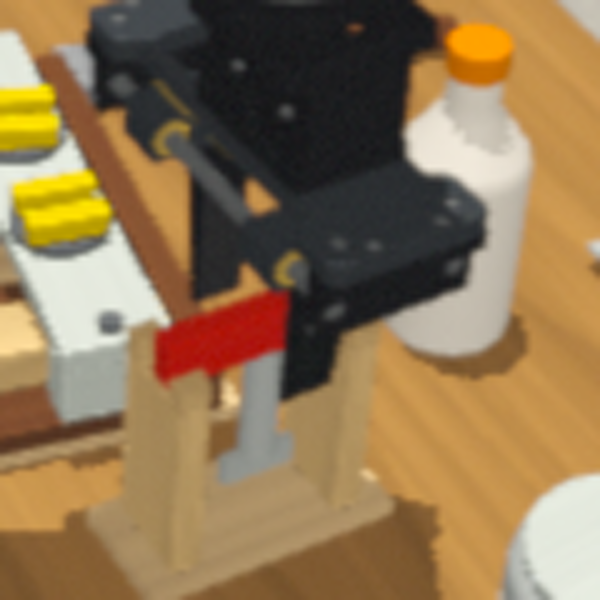

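Emit:
step_arm([
  [0,0,0,0],
  [0,0,0,0],
  [0,0,0,0],
  [0,0,0,0],
  [0,0,0,0],
  [0,0,0,0],
], jaw=1)

```text
t: 34.62
eef_pos: [629.4, -219.9, 103.1]
tcp_rot: [1.203, 1.571, 1.274]
ft_force: [-1.0, -0.2, -0.1]
opening: 0.146
```

```bash
python3 -c "
from g import *
rep()"
```

```text
t 34.62 tcp [ 629.4 -219.9  103.1] psi 0.0716 jig [  96.5 -174.4] F [-1.  -0.2 -0.1] open 13.9
```

Emit:
step_arm([
  [-0.2,0,0,0],
  [-0.5,0,0,0],
  [-0.6,0,0,0],
  [-0.6,0,0,0],
  [-0.4,0,0,0],
  [0,0,0,0],
  [0,0,0,0.65],
  [0,0,0,0.65],
])

```text
t: 35.62
eef_pos: [628.9, -219.8, 217.0]
tcp_rot: [2.759, 1.569, 2.646]
ft_force: [-1.0, 0.2, -0.4]
opening: 0.142
```

```bash
python3 -c "
from g import *
rep();go(605,-75.7,165,-.11);
snap('side','d3',260,400,120,300,3.3)"
```

```text
t 35.62 tcp [ 628.9 -219.8  217. ] psi -0.1128 jig [  96.  -174.3] F [-1.   0.2 -0.4] open 13.4
turn -0.020 units; then x(down) 1.039 y 2.811 z -0.792 | w/o turn first: y 2.809 z -0.800
```

View pics/d3.png

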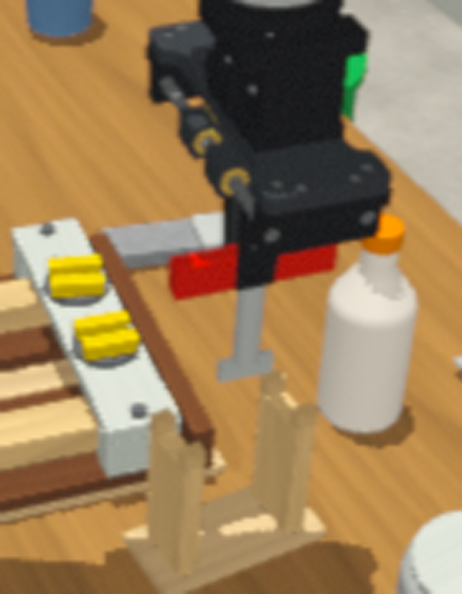

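Emit:
step_arm([
  [0,0.3,-0.1,0],
  [0,0.6,-0.2,0],
  [0,0.7,-0.2,0],
  [0,0.6,-0.2,0],
  [0.2,0.4,-0.1,0],
  [0.3,0.2,0,0],
  [0.3,0,0,0],
  [0.2,0,0,0],
  [0,0,0,0],
  [0,0,0,0],
])

```text
t: 36.92
eef_pos: [605.2, -77.0, 168.3]
tcp_rot: [0.038, 1.57, -0.072]
ft_force: [-0.0, 0.1, -1.4]
opening: 0.146
```

```bash
python3 -c "
from g import *
rep();go(605,-75.7,145,-.11);
snap('side','d4',250,320,160,235,8)"
```

```text
t 36.92 tcp [605.2 -77.  168.3] psi -0.1105 jig [ 55.5 -35.3] F [-0.   0.1 -1.4] open 13.9
turn -0.003 units; then x(down) 0.466 y 0.025 z -0.006 | w/o turn first: y 0.025 z -0.006
```

View pics/d4.png

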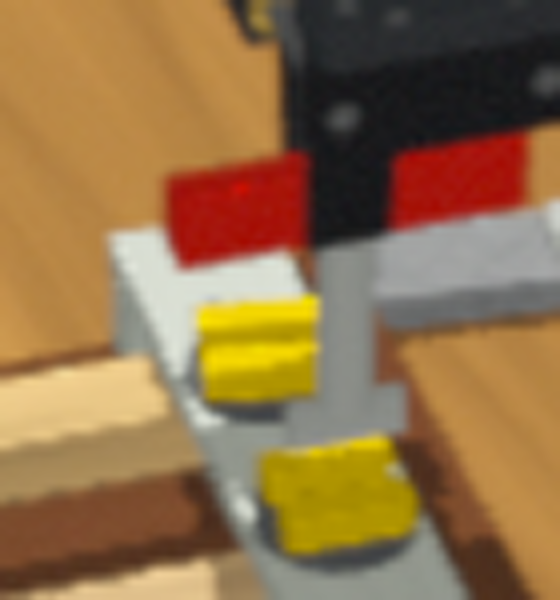

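```bash
python3 -c "
from g import *
p,q,s=pose();c,sn=np.cos(q),np.sin(q)
P=[[p[0]+c*x,p[1]+sn*x,p[2]-75] for x in (-17,17)]
print(((proj('side',P)-[250,160]+.5)*8).round(0))
Q=[[605+np.cos(-.11)*x,-75.7+np.sin(-.11)*x,78] for x in (-24,0,24)]
print('slot in c2-like crop',((proj('side',Q)-[270,195]+.5)*12).round(0))
im=cv2.imread('pics/c2_full.png')
o=cv2.resize(im[195:235,270:315],None,fx=12,fy=12,interpolation=cv2.INTER_CUBIC)
cv2.imwrite('pics/c2s.png',o)
"
```

```text
[[275. 448.]
 [390. 425.]]
slot in c2-like crop [[134. 320.]
 [255. 296.]
 [376. 272.]]
```

View pics/c2s.png

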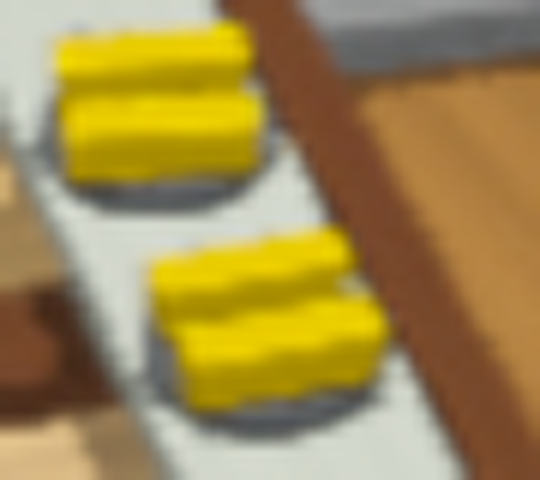

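Emit:
step_arm([
  [0.1,0.02,0,0],
  [0.1,0,0,0],
  [0.1,0,0,0],
  [0.06,0,0,0],
  [0.06,0,0,0],
  [0,0,0,0],
])

```text
t: 37.72
eef_pos: [605.0, -75.3, 146.9]
tcp_rot: [2.787, 1.57, 2.677]
ft_force: [-0.2, 0.4, -1.7]
opening: 0.146
```

```bash
python3 -c "
from g import *
rep()
snap('side','d5',250,320,160,235,8)"
```

```text
t 37.73 tcp [605.  -75.3 146.9] psi -0.1097 jig [ 55.1 -33.8] F [-0.2  0.4 -1.7] open 13.9
```

View pics/d5.png

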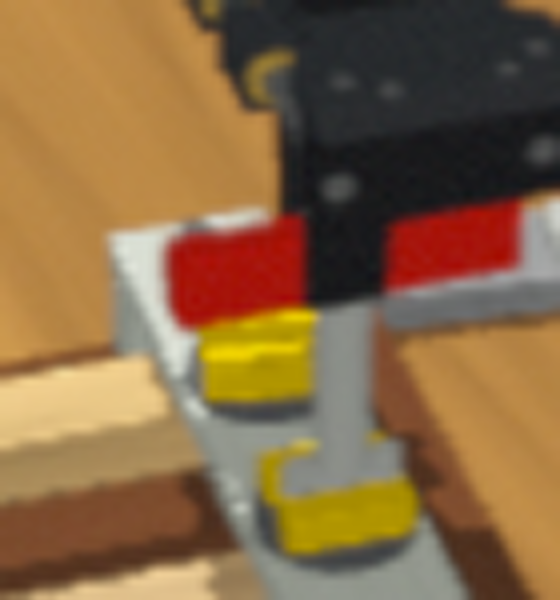

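Emit:
step_arm([
  [0.04,0,0,0.3],
  [0,0,0,0.7],
  [0,0,0,0.8],
  [0,0,0,0.8],
  [0,0,0,0.8],
  [0,0,0,0.8],
  [0,0,0,0.8],
  [0,0,0,0.8],
  [0,0,0,0.8],
  [0,0,0,0.8],
  [0,0,0,0.8],
  [0,0,0,0.5],
  [0,0,0,0.3],
  [0,0,0,0],
])

```text
t: 39.52
eef_pos: [605.8, -74.8, 145.5]
tcp_rot: [1.698, 1.569, 0.331]
ft_force: [2.7, 3.8, -0.7]
opening: 0.144
```

```bash
python3 -c "
from g import *
rep();print(state()['moment'])
snap('side','d6',250,320,160,235,8)"
```

```text
t 39.52 tcp [605.8 -74.8 145.5] psi -1.3668 jig [ 55.8 -33.2] F [ 2.7  3.8 -0.7] open 13.7
[ 0.91477319 -0.80406229  0.11261446]
```

View pics/d6.png

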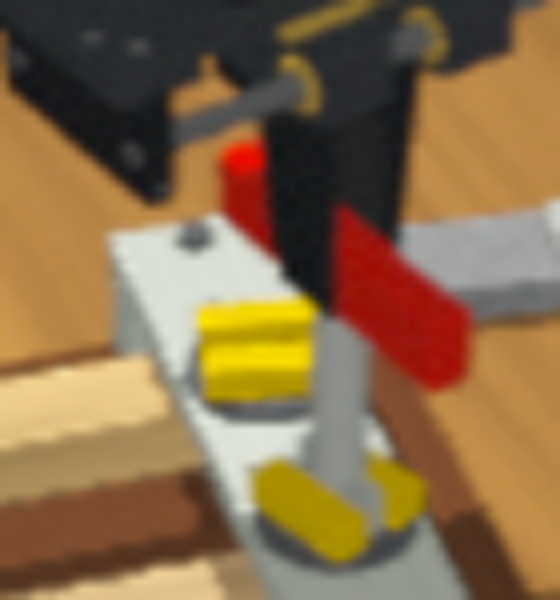

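Emit:
step_arm([
  [0,0,0,0.3],
  [0,0,0,0.2],
  [0,0,0,0.2],
  [0,0,0,0],
])

```text
t: 40.08
eef_pos: [605.7, -75.3, 145.5]
tcp_rot: [1.472, 1.569, 0.008]
ft_force: [3.2, 1.8, -1.4]
opening: 0.147
```

```bash
python3 -c "
from g import *
rep();print(state()['moment'])"
```

```text
t 40.08 tcp [605.7 -75.3 145.5] psi -1.4638 jig [ 55.8 -33.6] F [ 3.2  1.8 -1.4] open 13.9
[ 0.62072071 -0.84418627  0.04015545]
```

Emit:
step_arm([
  [0,0,0,0.2],
  [0,0,0,0.2],
  [0,0,0,0.1],
  [0,0,0,0],
])

```text
t: 40.58
eef_pos: [605.6, -75.5, 145.4]
tcp_rot: [1.437, 1.569, -0.098]
ft_force: [5.1, 2.7, -0.4]
opening: 0.147
```

```bash
python3 -c "
from g import *
rep();print(state()['moment'])
snap('side','d7',250,320,160,235,8)"
```

```text
t 40.58 tcp [605.6 -75.5 145.4] psi -1.5351 jig [ 55.8 -33.8] F [ 5.1  2.7 -0.4] open 14.0
[ 0.56390796 -1.27721903  0.05630847]
```

View pics/d7.png

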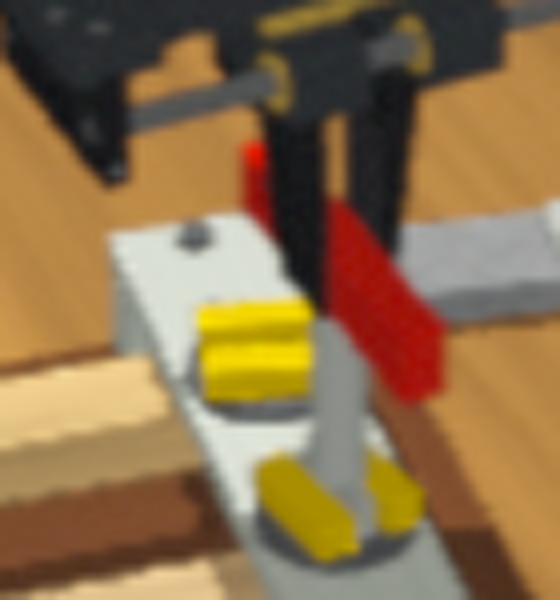

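Emit:
step_arm([
  [0,0,0,-0.3],
  [0,0,0,-0.2],
  [0,0,0,0],
  [-0.2,0,0,0],
  [-0.3,0,0,0],
  [-0.5,0,0,0],
  [-0.2,0,0,0],
  [0,0,0,0],
])

```text
t: 41.62
eef_pos: [605.0, -75.5, 205.9]
tcp_rot: [1.157, 1.57, -0.307]
ft_force: [-0.4, 0.2, -1.9]
opening: 0.143
```

```bash
python3 -c "
from g import *
rep();go(613,-6.3,165,-.287)
snap('side','d8',230,330,120,235,5)
snap('top','d9',225,365,175,295,5)"
```

```text
t 41.62 tcp [605.  -75.5 205.9] psi -1.4643 jig [ 55.1 -33.9] F [-0.4  0.2 -1.9] open 13.6
turn -8.432 units; then x(down) 0.818 y 1.372 z -0.238 | w/o turn first: y 0.307 z -1.359
```

View pics/d8.png

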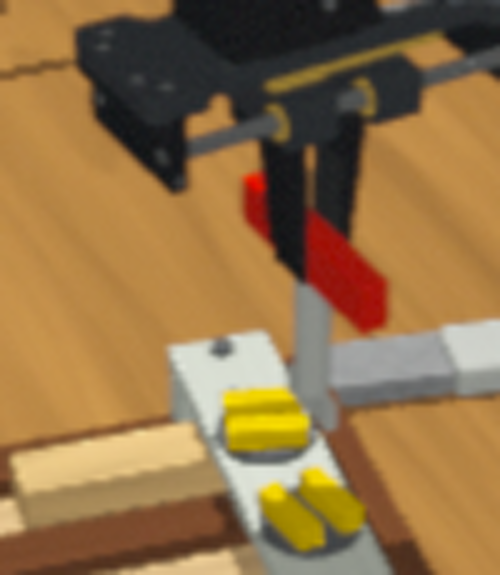

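View pics/d9.png

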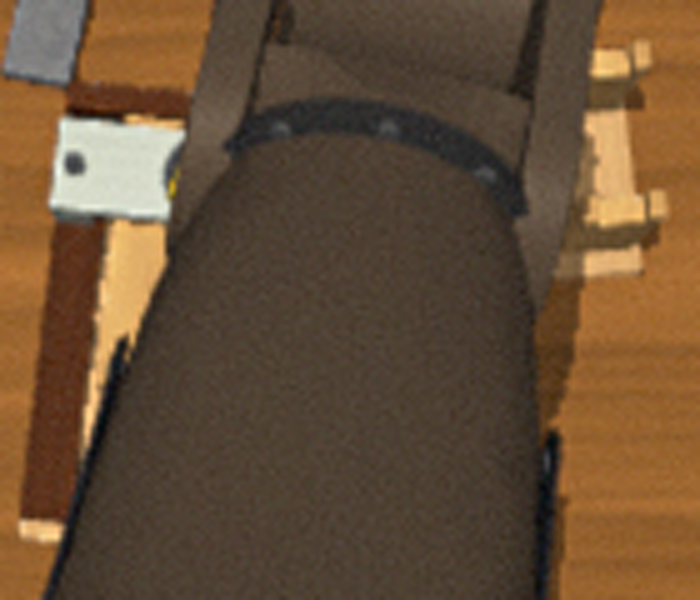

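Emit:
step_arm([
  [0,0,0,-0.6],
  [0,0,0,-0.9],
  [0,0,0,-0.9],
  [0,0,0,-0.9],
  [0,0,0,-0.9],
  [0,0,0,-0.9],
  [0,0,0,-0.9],
  [0,0,0,-0.9],
  [0,0,0,-0.9],
  [0,0,0,-0.63],
  [0,0.3,0,0],
  [0,0.5,-0.1,0],
  [0.1,0.4,-0.1,0],
  [0.2,0.17,-0.04,0],
  [0.3,0,0,0],
  [0.16,0,0,0],
  [0,0,0,0],
])

```text
t: 43.85
eef_pos: [612.7, -6.9, 166.2]
tcp_rot: [-2.997, 1.569, 2.998]
ft_force: [0.5, -0.6, -1.9]
opening: 0.14
```

```bash
python3 -c "
from g import *
rep();go(613,-6.2,165,-.287)
snap('side','e1',245,320,150,225,8)
p,q,s=pose();c,sn=np.cos(q),np.sin(q)
P=[[p[0]+c*x,p[1]+sn*x,p[2]-75] for x in (-17,17)]
print(((proj('side',P)-[245,150]+.5)*8).round(0))
for o in (5,-5):
  Q=[[613+np.cos(-.287)*x-np.sin(-.287)*o,-6.2+np.sin(-.287)*x+np.cos(-.287)*o,78] for x in (-24,0,24)]
  print('slot',((proj('side',Q)-[270,195]+.5)*12).round(0))
"
```

```text
t 43.85 tcp [612.7  -6.9 166.2] psi -0.2881 jig [54.6 35.1] F [ 0.5 -0.6 -1.9] open 13.3
turn -0.008 units; then x(down) 0.024 y 0.015 z 0.003 | w/o turn first: y 0.015 z 0.003
[[241. 383.]
 [355. 374.]]
slot [[ 23.  77.]
 [143.  67.]
 [263.  58.]]
slot [[ 28. 107.]
 [149.  97.]
 [270.  88.]]
```

View pics/e1.png

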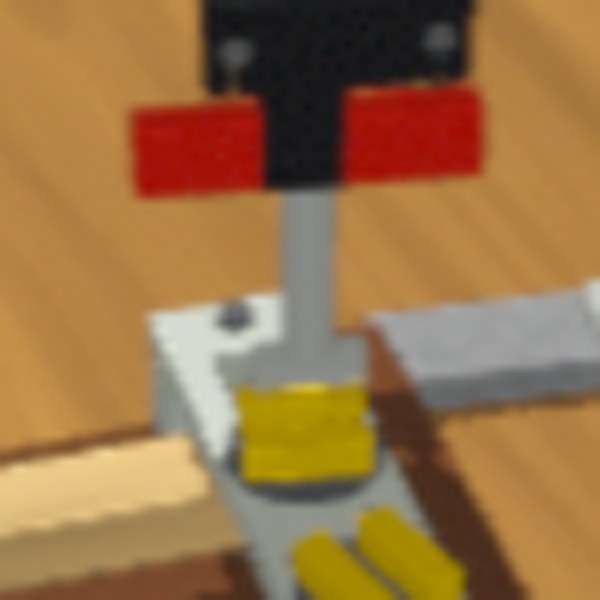

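```bash
python3 -c "
import cv2
im=cv2.imread('pics/e1_full.png')
cv2.imwrite('pics/e1c.png',cv2.resize(im[185:215,262:302],None,fx=18,fy=18,interpolation=cv2.INTER_NEAREST))"
```

```text
(no output)
```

View pics/e1c.png

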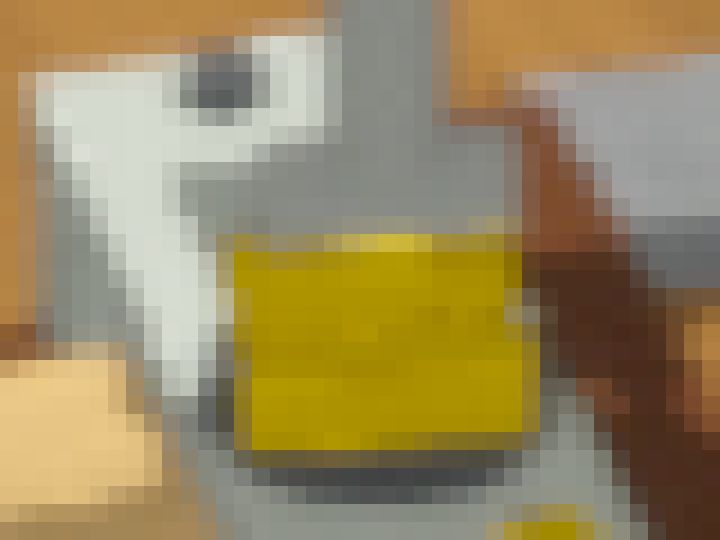

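Emit:
step_arm([
  [0.1,0.01,0,0],
  [0.1,0,0,0],
  [0.08,0,0,0],
  [0.06,0,0,0],
  [0,0,0,0],
])

```text
t: 44.52
eef_pos: [613.0, -5.8, 149.9]
tcp_rot: [3.112, 1.57, 2.824]
ft_force: [-0.4, -0.1, -1.8]
opening: 0.142
```

```bash
python3 -c "
from g import *
rep()
snap('side','e2',245,320,150,225,8)"
```

```text
t 44.52 tcp [613.   -5.8 149.9] psi -0.2871 jig [54.8 36.2] F [-0.4 -0.1 -1.8] open 13.5
```

View pics/e2.png

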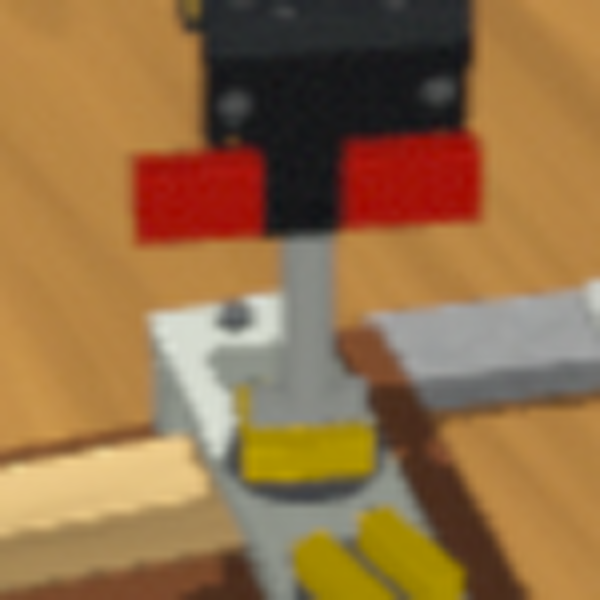

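Emit:
step_arm([
  [0.05,0,0,0],
  [0.04,0,0,0],
  [0,0,0,0.4],
  [0,0,0,0.7],
  [0,0,0,0.8],
  [0,0,0,0.8],
  [0,0,0,0.8],
  [0,0,0,0.8],
  [0,0,0,0.8],
  [0,0,0,0.8],
  [0,0,0,0.8],
  [0,0,0,0.7],
  [0,0,0,0.4],
  [0,0,0,0],
])

```text
t: 46.32
eef_pos: [613.8, -5.2, 145.7]
tcp_rot: [1.825, 1.569, 0.448]
ft_force: [3.9, 4.4, -2.0]
opening: 0.147
```

```bash
python3 -c "
from g import *
rep();print(state()['moment'])
snap('side','e3',245,320,150,225,8)"
```

```text
t 46.33 tcp [613.8  -5.2 145.7] psi -1.377 jig [55.5 36.9] F [ 3.9  4.4 -2. ] open 14.0
[ 0.93499434 -0.80049226  0.07672712]
```

View pics/e3.png

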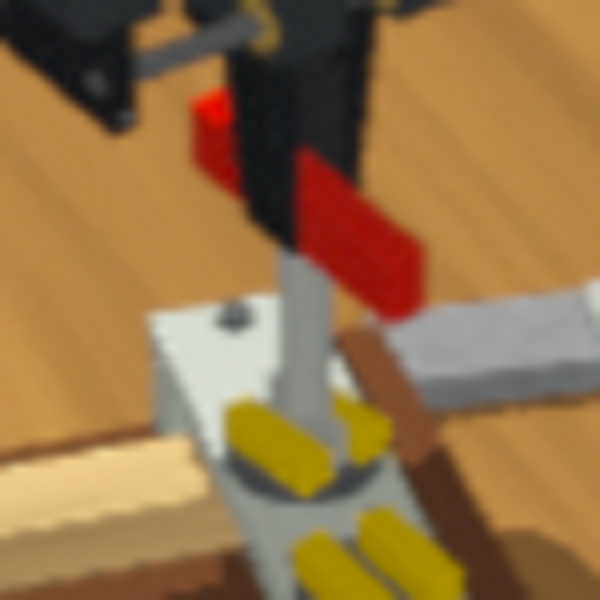

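Emit:
step_arm([
  [0,0,0,0.3],
  [0,0,0,0.3],
  [0,0,0,0.2],
  [0,0,0,0.2],
  [0,0,0,0.1],
  [0,0,0,0],
])

```text
t: 47.12
eef_pos: [613.7, -5.7, 145.8]
tcp_rot: [1.581, 1.569, 0.052]
ft_force: [4.7, 3.6, -2.1]
opening: 0.146
```

```bash
python3 -c "
from g import *
rep();print(state()['moment'])"
```

```text
t 47.12 tcp [613.7  -5.7 145.8] psi -1.5294 jig [55.5 36.4] F [ 4.7  3.6 -2.1] open 13.9
[ 0.55730682 -1.15346541  0.08773172]
```

Unload, lift, and move aside to check both screws.

Emit:
step_arm([
  [0,0,0,-0.3],
  [0,0,0,-0.2],
  [0,0,0,0],
  [-0.2,0,0,0],
  [-0.4,0,0,0],
  [-0.6,0,0,0],
  [-0.3,0,0,0],
  [0,0,0,0],
])

```text
t: 48.12
eef_pos: [613.0, -5.9, 221.5]
tcp_rot: [1.246, 1.57, -0.214]
ft_force: [-0.6, 0.6, -1.9]
opening: 0.143
```

Emit:
step_arm([
  [0,0,0,-0.6],
  [0,0,0,-0.9],
  [0,0,0,-0.9],
  [0,0,0,-0.9],
  [0,0,0,-0.9],
  [0,0,0,-0.9],
  [0,0,0,-0.9],
  [0,0,0,-0.9],
  [0,0,0,-0.9],
  [0,0,0,-0.9],
  [0,0,0,-0.9],
  [0,0,0,-0.9],
  [0,0,0,-0.5],
  [0,0,0,0],
])

```text
t: 49.88
eef_pos: [612.6, -5.8, 219.4]
tcp_rot: [2.936, 1.569, 3.011]
ft_force: [-0.8, 0.8, -1.4]
opening: 0.143
```

```bash
python3 -c "
from g import *
rep();go(629.4,-219.9,215,.0716)
snap('side','f1',180,340,120,290,3.5)"
```

```text
t 49.88 tcp [612.6  -5.8 219.4] psi 0.0752 jig [54.4 36.2] F [-0.8  0.8 -1.4] open 13.6
turn 0.026 units; then x(down) 0.088 y -4.295 z 0.030 | w/o turn first: y -4.295 z 0.014
```

View pics/f1.png

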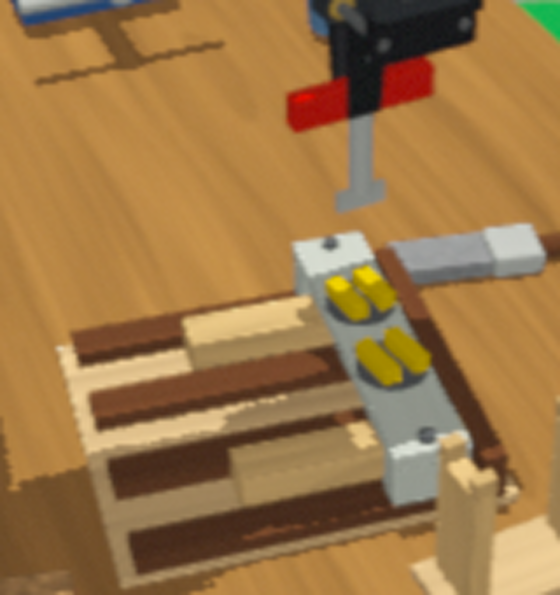

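```bash
python3 -c "
from g import *
im=cv2.imread('pics/f1_full.png')
o=cv2.resize(im[193:233,270:308],None,fx=14,fy=14,interpolation=cv2.INTER_CUBIC)
for (x,y) in ((613,-6.2),(605,-75.5)):
  for ang in (1.1,1.3):
    a=J[2]-ang
    P=[[x+24*k*np.cos(a),y+24*k*np.sin(a),78] for k in (-1.2,1.2)]
    q=[tuple(int(v) for v in (p-[270,193]+.5)*14) for p in proj('side',P)]
    cv2.line(o,q[0],q[1],(255,0,0) if ang<1.2 else (0,0,255),1)
cv2.imwrite('pics/f1c.png',o)"
```

```text
(no output)
```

View pics/f1c.png

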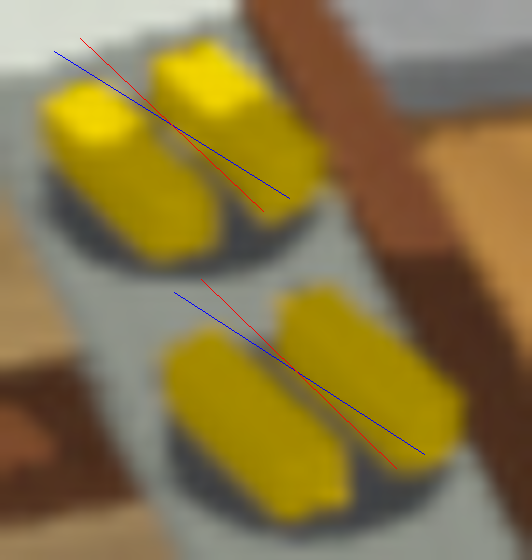

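Emit:
step_arm([
  [0,-0.3,0,0.026],
  [0,-0.6,0,0],
  [0,-0.7,0,0],
  [0,-0.8,0,0],
  [0,-0.7,0,0],
  [0,-0.6,0.03,0],
  [0,-0.4,0,0],
  [0,-0.19,0,0],
  [0,0,0,0],
  [0,0,0,0],
])

```text
t: 51.18
eef_pos: [630.1, -218.8, 220.7]
tcp_rot: [1.607, 1.571, 1.68]
ft_force: [0.4, -1.1, -2.4]
opening: 0.145
```

```bash
python3 -c "
from g import *
rep();go(629.4,-219.9,104.5,.0716)
snap('side','f2',260,400,150,300,3.8)"
```

```text
t 51.17 tcp [ 630.1 -218.8  220.7] psi 0.0729 jig [  97.1 -173.2] F [ 0.4 -1.1 -2.4] open 13.8
turn 0.009 units; then x(down) 2.324 y -0.021 z -0.016 | w/o turn first: y -0.021 z -0.016
```

View pics/f2.png

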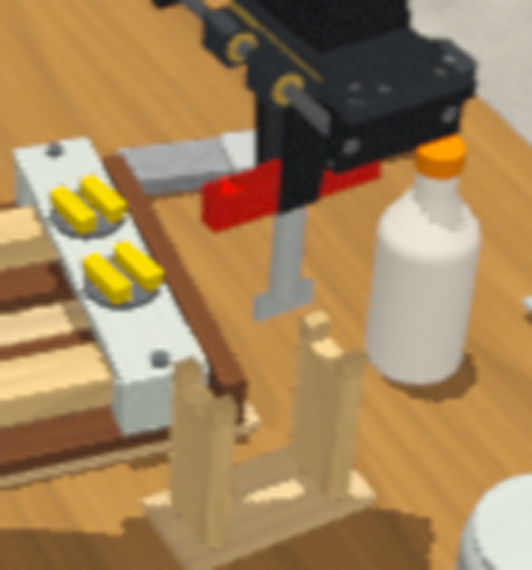

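Emit:
step_arm([
  [0.3,-0.02,-0.015,0],
  [0.5,0,0,0],
  [0.5,0,0,0],
  [0.4,0,0,0],
  [0.3,0,0,0],
  [0.2,0,0,0],
  [0.05,0,0,0],
  [0,0,0,0],
])

```text
t: 52.22
eef_pos: [629.6, -220.8, 108.5]
tcp_rot: [-0.438, 1.57, -0.366]
ft_force: [0.0, 0.5, -1.5]
opening: 0.149
```

```bash
python3 -c "
from g import *
rep();snap('side','f3',280,400,180,300,5)"
```

```text
t 52.23 tcp [ 629.6 -220.8  108.5] psi 0.0723 jig [  96.9 -175.3] F [ 0.   0.5 -1.5] open 14.1
```

View pics/f3.png

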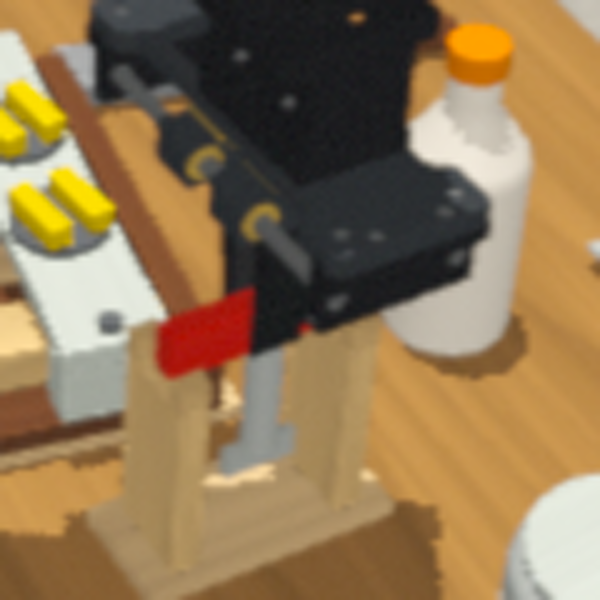

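Emit:
step_arm([
  [0.04,0.01,0,0],
  [0.03,0,0,0],
  [0.02,0,0,0],
  [0,0,0,0],
  [0,0,0,0],
])

```text
t: 52.9
eef_pos: [629.4, -220.2, 103.6]
tcp_rot: [1.044, 1.571, 1.116]
ft_force: [-0.2, 0.5, -0.6]
opening: 0.144
```

Emit:
step_arm([
  [0.01,0,0,0],
  [0,0,0,0],
])

```text
t: 53.15
eef_pos: [629.4, -220.2, 103.2]
tcp_rot: [-0.052, 1.571, 0.021]
ft_force: [-0.4, 0.6, -1.3]
opening: 0.144
```

Emit:
step_arm([
  [0,0,0,0],
  [0,0,0,0],
  [0,0,0,0],
  [0,0,0,0],
  [0,0,0,0],
  [-0.2,0,0,0],
  [-0.4,0,0,0],
  [-0.6,0,0,0],
  [-0.7,0,0,0],
  [-0.5,0,0,0],
  [0,0,-0.6,0],
  [0,0,-0.8,0],
  [0,0,-0.8,0],
  [0,0,-0.8,0],
  [0,0,-0.4,0],
  [0,0,0,0],
], jaw=0.35)

```text
t: 55.15
eef_pos: [459.2, -232.7, 224.1]
tcp_rot: [-0.578, 1.57, -0.507]
ft_force: [0.2, 0.9, -0.8]
opening: 0.649
```

```bash
python3 -c "
from g import *
rep();snap('side','h1',180,400,160,300,3.5);snap('top','h2',0,560,0,420,1.4)"
```

```text
t 55.15 tcp [ 459.2 -232.7  224.1] psi 0.0711 jig [ -70.9 -207.3] F [ 0.2  0.9 -0.8] open 61.6
```

View pics/h1.png

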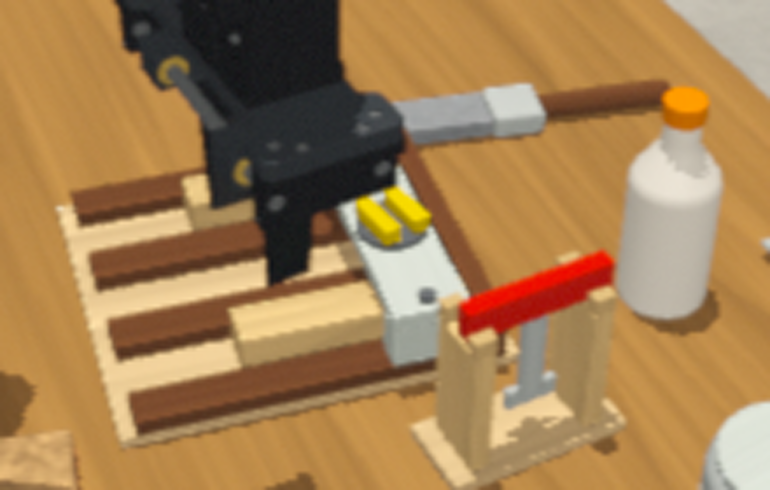

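View pics/h2.png

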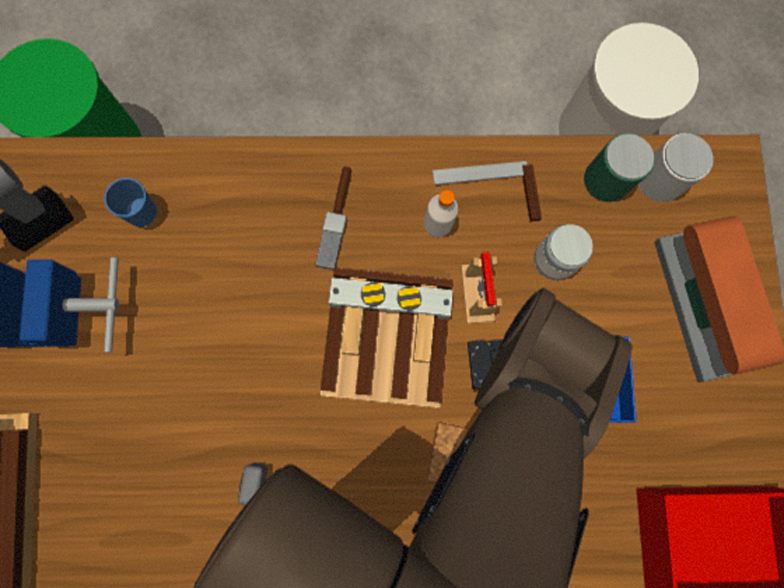

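```bash
python3 -c "
from g import *
im=cv2.imread('pics/h2_full.png')
cv2.imwrite('pics/h2a.png',cv2.resize(im[175:295,225:365],None,fx=5,fy=5,interpolation=cv2.INTER_CUBIC))
o=cv2.resize(im[198:224,254:306],None,fx=15,fy=15,interpolation=cv2.INTER_CUBIC)
cv2.imwrite('pics/h2s.png',o)"
```

```text
(no output)
```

View pics/h2a.png

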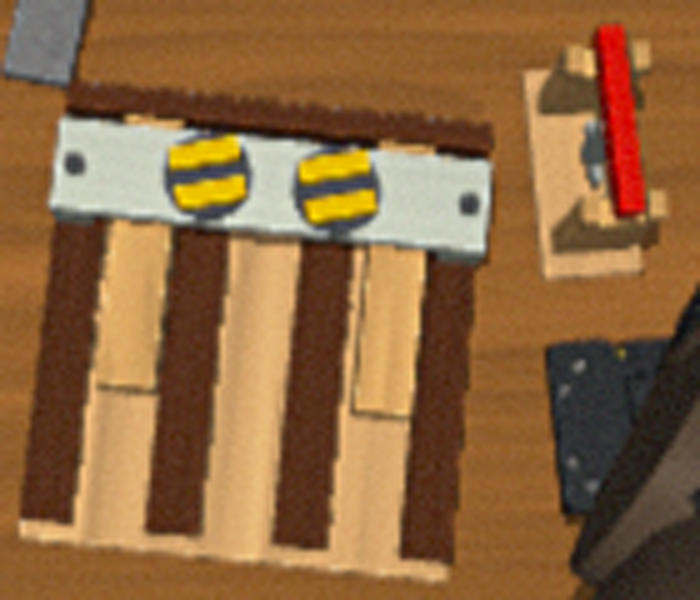

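View pics/h2s.png

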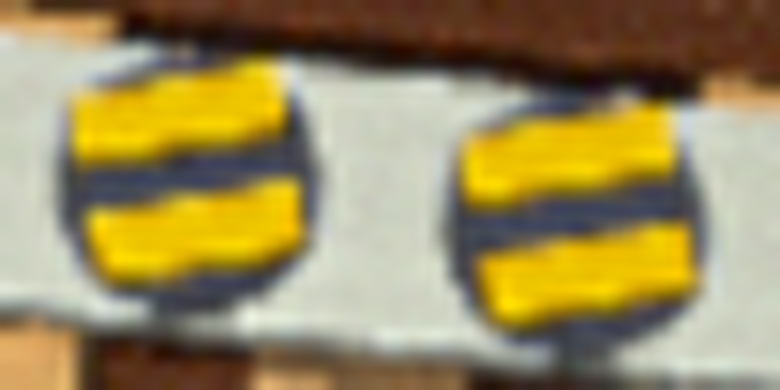

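```bash
python3 -c "
from cell import *
print(job_done())"
```

```text
the job is handed in; nothing more can be done
None
```

The sanding jig is ready and I handed the job in at about 55 s of the 210 s allowed. `job_done` gives no verdict, so what follows is from my own camera checks.

- **Offcut:** there was one green offcut, in lane 1. I pulled it out from under the bar and dropped it in the tub. I saw it lying in the tub at about 10 s. In the last picture the arm hides part of the tub, so I did not see it there again.
- **Blanks:** there were two. One was knocked about 4 cm aside mid-run, so I measured it again before gripping it. They now lie against the stop in lanes 1 and 3. After the second blank was seated, I measured the rear edges at jig x −60 to −62 mm (nominal −60) and the centres within about 3 mm of the lane lines. The last top view shows both unmoved.
- **Screws:** both are turned clockwise, and in the final top view their slots stand at about 1.3 rad. I did not feel a clear torque peak at the stop.
- **Key:** it is back in both cradle notches, upright, and looks the same as at the start.
- **Bystanders:** the glue bottle, stain tin and brush look where they started. At hand-in the gripper was open and clear of everything.

One measurement disagreed slightly: the two cameras put the key about 2–3 mm apart, which did not affect the grasp or the hang-up.

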